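# Put the bench hardware back on its outlined shelf tiles

## Task

Put the four loose items away, each centred on the rubber tile whose white outline matches it: the funnel mouth-down on the round outline, the pliers lying lengthwise inside the long narrow outline, and each brass hinge lying flat inside the rectangle of its own size, the large hinge on the large one and the small hinge on the small one, set straight with the outline. Pliers and hinges may point either way along their outlines. Let go of everything and leave the bolt carousel and the white tub where they stand.

Things in the scene. Friction and masses are not known exactly. Their poses are not given: they have to be found in the camera images.
- hinge_large: Large brass butt hinge lying open and flat, rigid, 0.26 kg (varies by a quarter or so): 100 mm long (its x), 66 mm wide (its y). Two leaves 4 mm thick lie on the surface; the 14 mm thick round barrel runs along x over the full length down the middle (y = 0) and stands up to z = 14.5 mm, so it can be pinched across from above. Origin: centre of the underside; z up.
- hinge_small: Small brass butt hinge lying open and flat, rigid, 0.09 kg: 64 mm long (its x), 44 mm wide (its y), leaves 4 mm thick; round barrel 11 mm thick along x over the full length at y = 0, top at z = 11.5 mm. Origin: centre of the underside; z up.
- pliers: Stainless steel pliers, closed and rigid, lying flat, 0.19 kg: 160 mm long (its x, jaws towards +x), 12 mm thick, 46 mm wide across the two handles. The flat-sided joint block, 26 mm wide in y and 12 mm high, spans x = 0 to +36 mm (centre x = +18 mm) and is the place to grip. Origin: middle of the length, on the underside; z up.
- funnel: Yellow plastic funnel standing mouth-down, 0.07 kg: mouth 100 mm across on the surface, 105 mm high. The spout points straight up on the axis, 22 mm across at z = 52 mm narrowing to 17 mm at the top (z = 105 mm). Round, so its yaw does not matter. Origin: centre of the mouth, on the underside; z up.
- tile_large: Tile of the large hinge: 122 x 88 mm, rectangular outline 110 mm (its x) by 76 mm (its y). Fixed flat tile of dark rubber, 5 mm thick; a thin white line on its top face draws the outline. Origin: centre of its underside (top face at z = +5 mm), outline centred on it.
- tile_small: Tile of the small hinge: 86 x 66 mm, rectangular outline 74 mm (its x) by 54 mm (its y). Fixed flat tile of dark rubber, 5 mm thick; a thin white line on its top face draws the outline. Origin: centre of its underside (top face at z = +5 mm), outline centred on it.
- tile_long: Tile of the pliers: 182 x 68 mm, long narrow outline 172 mm (its x) by 56 mm (its y). Fixed flat tile of dark rubber, 5 mm thick; a thin white line on its top face draws the outline. Origin: centre of its underside (top face at z = +5 mm), outline centred on it.
- tile_round: Tile of the funnel: round, 124 mm across, with a round outline 112 mm across. Fixed flat tile of dark rubber, 5 mm thick; a thin white line on its top face draws the outline. Origin: centre of its underside (top face at z = +5 mm), outline centred on it.
- carousel: Bystander, leave alone: grey polypropylene lazy-susan bolt carousel with a rim 54 mm high, 224 mm across, centre knob up to 111 mm high, 1.3 kg, free-standing, at the left (+y). Origin: centre of the underside.
- tub: Bystander, leave alone: empty white plastic tub, 170 x 130 x 75 mm, 0.25 kg, free-standing, at the right (-y). Origin: centre of the underside.
There are look-alikes about, which are no part of the job. Leave any turquoise look-alike of the hinge_large alone.

How it is judged:
At the end, for the whole second after the job is handed in: Each item rests flat on its own tile (tilt under 0.1 rad, underside within 4 mm of the tile's top), its origin within 10 mm (hinges) or 12 mm (pliers, funnel) of the tile's centre, hinges and pliers within 0.2 rad of the outline's long direction, either way round; all released and at rest (horizontal distance between hinge_large and tile_large below 0.01 m and z of hinge_large in the frame of tile_large between 0.002 and 0.009 m and angle between each of hinge_large, hinge_small, pliers, funnel's own z axis and vertical below 0.1 rad and linear speed of each of hinge_large, hinge_small, pliers, funnel below 0.02 m/s and angular speed of each of hinge_large, hinge_small, pliers, funnel below 0.2 rad/s and angle between the x axis of hinge_large and the x axis of tile_large, either way round below 0.2 rad and horizontal distance between hinge_small and tile_small below 0.01 m and z of hinge_small in the frame of tile_small between 0.002 and 0.009 m and angle between the x axis of hinge_small and the x axis of tile_small, either way round below 0.2 rad and horizontal distance between pliers and tile_long below 0.012 m and z of pliers in the frame of tile_long between 0.002 and 0.009 m and angle between the x axis of pliers and the x axis of tile_long, either way round below 0.2 rad and horizontal distance between funnel and tile_round below 0.012 m and z of funnel in the frame of tile_round between 0.002 and 0.009 m); the robot touches nothing.
It fails at once if the bolt carousel is moved by more than 20 mm (distance of carousel from where it was at the start of the episode above 0.02 m).
It fails at once if the tub is moved by more than 20 mm (distance of tub from where it was at the start of the episode above 0.02 m).
It also fails if it takes over 106 s, if anything falls off the work surface, if the arm or the gripper's body presses on something with over 40 N, if the wrist force passes 120 N, or if a joint passes its speed limit or range.

## Robot

A 6-joint arm with a two-finger parallel gripper is mounted at the origin on the work surface. World frame = base frame: x ahead of the robot, y to its left, z up, the work surface at z = 0. Lengths are in m, angles in rad, forces in N, time in s.
With the tool pointing down it reaches from about 0.3 to 0.775 m from the base axis. Payload 14.6 kg.
Tool frame: the origin (TCP) lies on the centre line of the jaws, within the pads' length; the fingertips stand 19 mm ahead of it and the grasp point (between the pads) is the TCP (ctrl.tip_reach is the distance from the TCP to the fingertips, in m); x points along the fingers, y is the direction in which the jaws open and shut, and the axes are right-handed (so a half turn about x gives the same grasp; the last joint's range is limited). The gripper opens to 94 mm and grips with 3 to 60 N. Pads are 16 mm wide; open, the fingers measure 119 mm over their backs; the gripper's body (75 mm by 177 mm) begins 78 mm behind the grasp point.
Start: joints at [-1.309, 0.3, 1.521, -0, 1.321, -0.067], TCP at [0.178, -0.521, 0.202] pointing down, gripper open.
Joint ranges: [-3.03, 3.03], [-0.79, 2.21], [0.23, 2.52], [-1.04, 4.18], [0, 3.07], [-2.55, 2.55]. Speed limits (rad/s): [2.22, 2.22, 2.57, 3.14, 3.14, 3.14].

## Interface

Orientations are given as [roll, pitch, yaw] about the fixed x, y, z axes, in that order (R = Rz(yaw) Ry(pitch) Rx(roll)).
In Python, from station import ctrl, optics, models gives the robot as it stands. The module is installed in compiled form; this text tells all that it offers.
- The arm moves only by the tool arm_command, never from a script. Its argument "deltas" is a list of rows, each an object with "translation": the shift along the tool's x, y, z in units of 25 mm (1.0 is 25 mm), a list of three; "turn": the turn, a rotation vector about the tool's x, y, z in units of 5 degrees (1.0 is 5 degrees), a list of three. In form: [{"translation": [x, y, z], "turn": [rx, ry, rz]}, ...]. A call has 1 to 12 rows; each row is the pose to reach, as a shift and turn from the pose commanded when the call began, along the tool's axes at that moment; what a row does not reach only later rows make up. A row lasts 1/12 s, in which the tool goes at most 41.7 mm and 7.16 degrees, less where a joint would pass 70% of its speed; a pose out of reach is approached as far as the arm can. A call with a gripper value outside its range is refused whole. "gripper" is the finger opening in mm, from 0 to 94, set as the call begins (left out, the last holds). The fingers move at their own pace and stop on an object; "force" is the grip in N (left out, the last holds). Time passes only in rows, so rows that repeat a pose let the fingers close. It gives the time, the measured TCP pose, the force and the opening at its end, in the units of the state.
- ctrl.get_obs(): the state, without advancing time (a new reading comes with each control period).
- optics.camera(name): name is "scene" or "top"; returns the picture (480x640x3 uint8, red, green, blue); there is no depth.
- optics.get_calibration(name): a dict with "K" (3x3 intrinsics, pixels), "origin" and "orientation" of the camera in the world. Camera axes: x right, y down, z forward; pixel columns grow to the right and rows downward; lengths in m; the calibration is good to about 2 mm. A picture is of the moment at which its call begins. get_calibration takes no time and is no camera call.
- ctrl.hand_in(): hands the job in, once; it reports no verdict.
Trained networks look in the newest picture that a camera, given by its name, has taken for a name from the list of things; names that differ only in an ending like _2 or _b are one class to them, and where a whole thing is asked for, a point or a joint stands for the part that bears it (a point fixed in the world has none). Each returns a list of dicts, best first, with "score" (0 to 1); they miss things now and then, are a little off and sometimes report something else, mostly with a low value. They report only what shows in the picture. A call takes as long as a camera call. They do not tell look-alikes from the thing itself.
- models.look_for(target, camera): "box" ([left, top, right, bottom] in pixels, round what is visible of it).
- models.cut_out(target, camera): "pixels" (480x640 bool, what is visible of it) and "box" ([left, top, right, bottom] in pixels, round what is visible of it).
- models.mark_of(target, camera): "at" ([column, row] in pixels: a listed point, or the origin of a listed thing).
The state is a dict: "time_s": time; "qpos": joint angles; "joint_vel": joint speeds; "tau": joint torques, N m; "ee_pos": TCP position; "eef_rot": TCP orientation; "force": force on the tool from outside, world axes, zero at the start; "moment": the same for the moment, N m; "grip_width": finger opening in m.
Only numpy, scipy, OpenCV 4.12 (cv2) and the standard library are available. Lean on these libraries where they do the work, as an engineer would, in place of code of your own. Each camera call takes 0.05 s, during which the arm holds its last target.

## Working session

There is one attempt and no reset: what is moved stays moved. The work goes in short steps, Python scripts to look and compute and a tool call to move; the robot and the scene stay as the last step left them, time stands still between calls to the robot, and variables do not carry over. Pictures are saved under pics/ and viewed, and the job is handed in when it is done.

Besides the shell and the picture viewer there is one more tool, called after "Request:" in YAML: its name, and indented under it one key for each argument. arm_command: Moves the arm, as the interface text tells. Its arguments: {"type":"object","properties":{"deltas":{"type":"array"},"gripper":{"type":"number"},"force":{"type":"number"}},"required":["deltas"]}

```bash
mkdir -p pics; ls
python3 - <<'E'
from station import ctrl, optics, models
import cv2, numpy as np
print(ctrl.get_obs(), ctrl.tip_reach)
for n in ("scene","top"):
    im=optics.camera(n); cv2.imwrite(f"pics/{n}0.png",im[:,:,::-1])
    c=optics.get_calibration(n); print(n,c)
E
```

```text
pics
{'time_s': 0.0, 'qpos': array([-1.30857873e+00,  3.00474303e-01,  1.52159985e+00,  2.46758834e-06,
        1.32068465e+00, -6.65663563e-02]), 'joint_vel': array([ 4.43577953e-04, -3.95516966e-04,  2.28522112e-03,  7.44928093e-04,
       -9.11706488e-04,  5.04671875e-05]), 'tau': array([-3.70064654e-04, -5.31806552e+01, -3.52734375e+01,  7.08445231e-02,
        2.44358007e-02, -4.29990610e-05]), 'ee_pos': array([ 0.17753572, -0.52027196,  0.20127663]), 'eef_rot': array([-1.63941224,  1.56963017,  1.83096375]), 'force': array([-0.72382136, -0.85325921, -0.61073525]), 'moment': array([-0.04343838, -0.00507771, -0.01418064]), 'grip_width': 0.09411256929513358} 0.019
scene {'K': array([[445.71197008,   0.        , 329.10307858],
       [  0.        , 445.71197008, 236.50242113],
       [  0.        ,   0.        ,   1.        ]]), 'origin': array([ 1.29443496, -0.63526843,  0.75661076]), 'orientation': array([-2.22396721,  0.01826093,  0.84857961])}
top {'K': array([[489.30153318,   0.        , 317.35286791],
       [  0.        , 489.30153318, 240.67543229],
       [  0.        ,   0.        ,   1.        ]]), 'origin': array([0.37320884, 0.00892226, 1.28415818]), 'orientation': array([-2.96568215, -0.01133909, -1.59009413])}
```

View pics/top0.png

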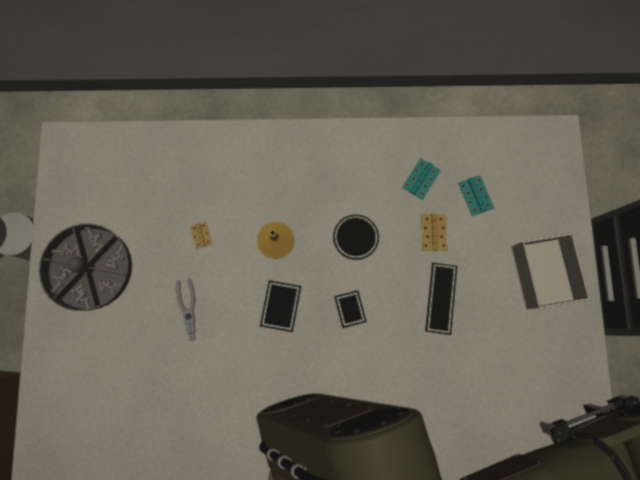

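View pics/scene0.png

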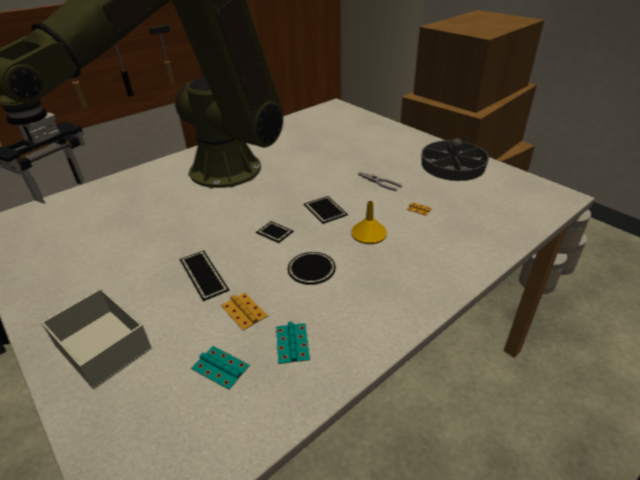

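```bash
cat > h.py <<'E'
from station import ctrl, optics, models
import cv2, numpy as np
from scipy.spatial.transform import Rotation as R
def rays(n,uv):
    c=optics.get_calibration(n); K=c["K"]
    uv=np.atleast_2d(np.asarray(uv,float))
    d=np.c_[uv,np.ones(len(uv))]@np.linalg.inv(K).T
    return c["origin"], d@R.from_euler("xyz",c["orientation"]).as_matrix().T
def plane(n,uv,z):
    o,d=rays(n,uv); return (o+d*((z-o[2])/d[:,2])[:,None])[:,:2]
def rect(n,mask,z):
    ct=max(cv2.findContours(mask.astype(np.uint8),cv2.RETR_EXTERNAL,cv2.CHAIN_APPROX_NONE)[0],key=cv2.contourArea)[:,0]
    p=plane(n,ct,z)
    (cx,cy),(w,h),a=cv2.minAreaRect((p*1000).astype(np.float32))
    if w<h: w,h,a=h,w,a+90
    a=(a+90)%180-90
    M=cv2.moments((p*1000).astype(np.float32).reshape(-1,1,2))
    return np.round([cx,cy,w,h,a],1), np.round([M["m10"]/M["m00"],M["m01"]/M["m00"]],1)
E
python3 - <<'E'
from h import *
Z=dict(hinge_large=.004,hinge_small=.004,pliers=.009,funnel=0.0,tile_large=.005,tile_small=.005,tile_long=.005,tile_round=.005)
for n in ("top","scene"):
  optics.camera(n)
  for k,z in Z.items():
    for r in models.cut_out(k,n)[:4]:
        print(n,k,round(r["score"],2),np.round(r["box"]),*rect(n,r["pixels"],z))
    for r in models.mark_of(k,n)[:3]:
        print("   mark",round(r["score"],2),np.round(r["at"],1),(plane(n,[r["at"]],0)*1000).round(1))
print(ctrl.get_obs()["time_s"])
E
```

```text
top hinge_large 0.92 [423. 214. 446. 251.] [ 620.3 -323.9  100.8   67.1   -1. ] [ 620.  -322.5]
top hinge_large 0.79 [459. 173. 496. 215.] [ 720.2 -441.1  102.8   69.5   18.9] [ 720. -442.]
top hinge_large 0.64 [400. 156. 440. 199.] [ 768.1 -295.4  108.4   68.1  -32. ] [ 767.4 -295. ]
   mark 0.81 [473.3 191.4] [[ 730.1 -437.5]]
   mark 0.69 [434.4 230.9] [[ 622.4 -324.5]]
   mark 0.64 [420.5 180.4] [[ 763.5 -295.1]]
top hinge_small 0.83 [190. 223. 213. 249.] [622.5 298.7  64.9  45.9  12.4] [622.1 298.9]
   mark 0.62 [201.1 235.2] [[621.3 299.3]]
top pliers 0.58 [179. 279. 195. 341.] [425.1 328.3 156.4  45.4   8.1] [424.5 327.3]
top pliers 0.49 [334. 290. 367. 329.] [419.6 -90.6  86.8  64.9  12.9] [420.3 -90.6]
   mark 0.94 [192.4 308.2] [[428.9 317.6]]
top funnel 0.8 [258. 220. 296. 260.] [606.7 101.4  99.5  98.1  44.1] [606.5 102.2]
   mark 0.56 [273.  238.9] [[608. 108.]]
   mark 0.24 [192. 308.] [[429.4 318.6]]
top tile_large 0.85 [264. 278. 303. 331.] [432.5  89.1 125.   89.9 -10.4] [432.4  89.2]
   mark 0.67 [282.1 303.6] [[436.3  85. ]]
top tile_small 0.73 [335. 290. 369. 327.
[... 1127 characters left out ...]
-35.2] [592.1 118.3]
   mark 0.9 [369.5 233.7] [[610.6 100. ]]
scene tile_large 0.82 [302. 196. 350. 224.] [437.7  86.1 129.3  90.6 -11.9] [437.9  86. ]
   mark 0.92 [325.3 214.9] [[456.   69.9]]
scene tile_small 0.63 [255. 224. 294. 240.] [426.3 -94.1  88.6  66.2  13.8] [426.9 -94.1]
   mark 0.84 [274.1 234.1] [[429.4 -98.7]]
scene tile_long 0.6 [181. 247. 228. 301.] [ 447.4 -331.7  191.4   71.1  -10.4] [ 446.7 -331.3]
   mark 0.67 [200.4 274.6] [[ 441.1 -336.4]]
   mark 0.31 [377.  182.2] [[429.  320.1]]
scene tile_round 0.73 [289. 252. 335. 285.] [ 614.4 -114.8  122.9  120.9  -42.5] [ 614.8 -114.1]
   mark 0.85 [309.8 267.5] [[ 607.8 -114.7]]
   mark 0.61 [369.7 232.1] [[605.7 105.8]]
1.8
```

Run:
```python
import cv2
a=cv2.imread("pics/top0.png")[150:350,160:480]
cv2.imwrite("pics/crop0.png",cv2.resize(a,None,fx=2.5,fy=2.5,interpolation=cv2.INTER_CUBIC))
```

```text
(no output)
```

View pics/crop0.png

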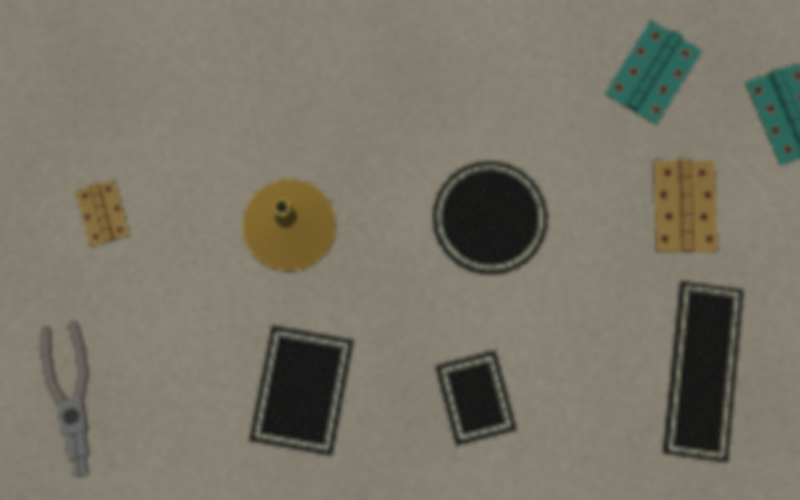

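```bash
cat >> h.py <<'E'
def go(x,y,z,axis=None,jaw=None):
    """deltas (units) from the measured pose to TCP (mm) with jaw dir perpendicular to object axis (deg)"""
    o=ctrl.get_obs(); p=o["ee_pos"]; M=R.from_euler("xyz",o["eef_rot"]).as_matrix()
    cur=np.degrees(np.arctan2(M[1,1],M[0,1]))
    phi=jaw if jaw is not None else (axis+90 if axis is not None else cur)
    d=(phi-cur+90)%180-90
    f=np.radians(cur+d); c,s=np.cos(f),np.sin(f)
    T=np.array([[0,c,s],[0,s,-c],[-1,0,0]])
    rv=np.degrees(R.from_matrix(M.T@T).as_rotvec())/5
    t=M.T@(np.array([x,y,z])/1000-p)*40
    print("t",o["time_s"],"pos",np.round(p*1000,1),"jaw",round(cur,1),"q1,q6",o["qpos"][[0,5]].round(2),"F",o["force"].round(1),"w",round(o["grip_width"]*1000,1))
    print("  trans",t.round(2),"turn",rv.round(2))
E
python3 - <<'E'
from h import *
print(plane("top",[[188,316]],.012)*1000, plane("top",[[192.4,340],[184,280]],.006)*1000)
im=cv2.imread("pics/top0.png")
g=cv2.resize(cv2.cvtColor(im,cv2.COLOR_BGR2GRAY),None,fx=4,fy=4,interpolation=cv2.INTER_CUBIC)
for nm,(l,t,r,b) in dict(large=(264,278,303,331),small=(335,290,369,327),long=(428,261,455,337),round=(332,214,379,259)).items():
    m=np.zeros_like(g); s=np.s_[4*(t-4):4*(b+4),4*(l-4):4*(r+4)]; m[s]=(g[s]<80)
    ct=max(cv2.findContours(m,0,1)[0],key=cv2.contourArea)[:,0]
    p=plane("top",(ct+.5)/4-.5,.005)*1000
    print(nm,[np.round(v,1) for v in cv2.minAreaRect(p.astype(np.float32))])
go(620.5,-323.5,120,axis=-1)
E
```

```text
[[408.71423705 325.41477583]] [[348.03565825 314.08041955]
 [501.95956629 339.79684433]]
large [array([431.1,  89.6]), array([ 87.3, 121.4]), np.float64(78.8)]
small [array([419.9, -90.9]), array([85.4, 65.8]), np.float64(13.5)]
long [array([ 443.3, -329.6]), array([ 68.3, 181.6]), np.float64(80.8)]
round [array([ 609.6, -112.4]), array([122. , 121.2]), np.float64(89.0)]
t 1.8 pos [ 177.6 -520.5  201.8] jaw -71.2 q1,q6 [-1.31 -0.07] F [0.6 0.8 0. ] w 94.2
  trans [  3.27  -1.74 -19.31] turn [3.97 0.   0.  ]
```

Request:
arm_command:
  deltas:
    - {"translation": [0, -1.74, -19.31], "turn": [3.97, 0, 0]}
    - {"translation": [0, -1.74, -19.31], "turn": [3.97, 0, 0]}
    - {"translation": [0, -1.74, -19.31], "turn": [3.97, 0, 0]}
    - {"translation": [0, -1.74, -19.31], "turn": [3.97, 0, 0]}
    - {"translation": [0, -1.74, -19.31], "turn": [3.97, 0, 0]}
    - {"translation": [0, -1.74, -19.31], "turn": [3.97, 0, 0]}
    - {"translation": [0, -1.74, -19.31], "turn": [3.97, 0, 0]}
    - {"translation": [0, -1.74, -19.31], "turn": [3.97, 0, 0]}
    - {"translation": [0, -1.74, -19.31], "turn": [3.97, 0, 0]}
    - {"translation": [2, -1.74, -19.31], "turn": [3.97, 0, 0]}
    - {"translation": [3.3, -1.74, -19.31], "turn": [3.97, 0, 0]}
    - {"translation": [3.3, -1.74, -19.31], "turn": [3.97, 0, 0]}
  gripper: 34
  force: 30

```text
time_s: 2.8
ee_pos: [0.6073, -0.3291, 0.1324]
eef_rot: [2.61, 1.569, -0.549]
force: [-0.2, -1.1, -0.9]
grip_width: 0.0342
```

Run:
```python
from h import *
go(620.5,-323.5,24.5,axis=-1)
```

```text
t 2.8 pos [ 607.3 -329.1  132.4] jaw -91.0 q1,q6 [-0.55  1.04] F [-0.2 -1.1 -0.9] w 34.2
  trans [ 4.32 -0.23 -0.52] turn [ 0.01 -0.02 -0.01]
```

Request:
arm_command:
  deltas:
    - {"translation": [0, 0, 0], "turn": [0, 0, 0]}
    - {"translation": [0, 0, 0], "turn": [0, 0, 0]}

```text
time_s: 2.97
ee_pos: [0.6056, -0.3288, 0.1303]
eef_rot: [-0.526, 1.567, 2.6]
force: [-1.1, -0.2, 0.4]
grip_width: 0.0339
```

Run:
```python
from h import *
go(620.5,-323.5,24.5,axis=-1)
```

```text
t 2.9667 pos [ 605.6 -328.8  130.3] jaw -90.9 q1,q6 [-0.55  1.04] F [-1.1 -0.2  0.4] w 33.9
  trans [ 4.23 -0.21 -0.61] turn [0.02 0.04 0.02]
```

Request:
arm_command:
  deltas:
    - {"translation": [1.5, -0.2, -0.6], "turn": [0, 0, 0]}
    - {"translation": [2.5, -0.2, -0.6], "turn": [0, 0, 0]}
    - {"translation": [3.2, -0.2, -0.6], "turn": [0, 0, 0]}
    - {"translation": [3.6, -0.2, -0.6], "turn": [0, 0, 0]}
    - {"translation": [3.6, -0.2, -0.6], "turn": [0, 0, 0]}

```text
time_s: 3.38
ee_pos: [0.6194, -0.3261, 0.0421]
eef_rot: [-0.464, 1.569, 2.658]
force: [-0.1, -0.4, 0.0]
grip_width: 0.0338
```

Run:
```python
from h import *
go(620.5,-323.5,24.5,axis=-1)
im=optics.camera("scene")[:,:,::-1]; cv2.imwrite("pics/s1.png",cv2.resize(im[230:370,150:350],None,fx=4,fy=4,interpolation=2))
```

```text
t 3.3833 pos [ 619.4 -326.1   42.1] jaw -91.1 q1,q6 [-0.54  1.05] F [-0.1 -0.4  0. ] w 33.8
  trans [ 0.7  -0.1  -0.04] turn [-0.01  0.02  0.01]
```

View pics/s1.png

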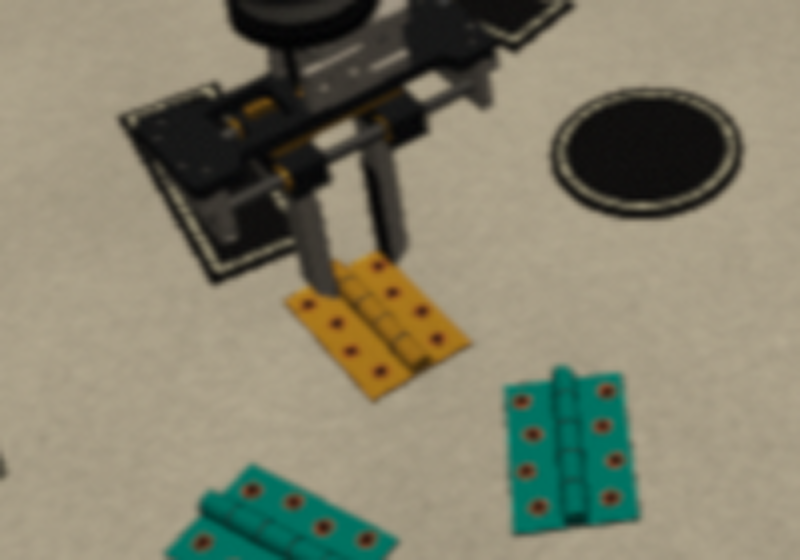

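The picture shows the open fingers above the brass hinge (crop ~(380,330), full image ~(245,312)). They straddle its barrel, and both turquoise look-alikes are clear of them.

Request:
arm_command:
  deltas:
    - {"translation": [0.4, -0.1, -0.04], "turn": [0, 0, 0]}
    - {"translation": [0.7, -0.1, -0.04], "turn": [0, 0, 0]}
    - {"translation": [0.7, -0.1, -0.04], "turn": [0, 0, 0]}

```text
time_s: 3.68
ee_pos: [0.6211, -0.3227, 0.0244]
eef_rot: [-0.527, 1.57, 2.597]
force: [-0.0, 1.0, -0.9]
grip_width: 0.0338
```

Request:
arm_command:
  deltas:
    - {"translation": [0, 0, 0], "turn": [0, 0, 0]}
    - {"translation": [0, 0, 0], "turn": [0, 0, 0]}
    - {"translation": [0, 0, 0], "turn": [0, 0, 0]}
    - {"translation": [0, 0, 0], "turn": [0, 0, 0]}
    - {"translation": [0, 0, 0], "turn": [0, 0, 0]}
    - {"translation": [0, 0, 0], "turn": [0, 0, 0]}
  gripper: 5
  force: 40

```text
time_s: 4.18
ee_pos: [0.6216, -0.323, 0.0255]
eef_rot: [2.561, 1.571, -0.598]
force: [-0.1, 0.6, 0.0]
grip_width: 0.005
```

Run:
```python
from h import *
go(620.5,-323.5,130,axis=-1)
```

```text
t 4.1833 pos [ 621.6 -323.    25.5] jaw -91.0 q1,q6 [-0.53  1.06] F [-0.1  0.6  0. ] w 5.0
  trans [-4.18  0.02  0.04] turn [-0. -0. -0.]
```

Run:
```python
from h import *
im=optics.camera("scene")[:,:,::-1]; cv2.imwrite("pics/s2.png",cv2.resize(im[270:370,200:320],None,fx=6,fy=6,interpolation=2))
```

```text
(no output)
```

View pics/s2.png

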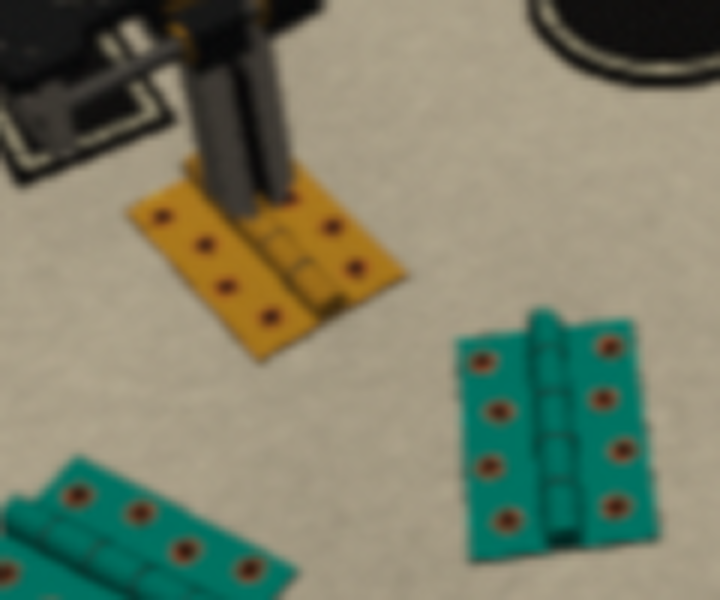

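Run:
```python
from h import *
for z in (0,.005,.01,.015,.02,.025,.03): print(z,(plane("scene",[[239.7,305.5],[246,303]],z)*1000).round(1).tolist())
im=optics.camera("top")[:,:,::-1]; cv2.imwrite("pics/t2.png",cv2.resize(im[190:270,390:490],None,fx=7,fy=7,interpolation=2))
print([ (r["box"],r["score"]) for r in models.cut_out("hinge_large","top")])
```

```text
0 [[600.5, -320.6], [603.6, -305.2]]
0.005 [[605.0, -322.7], [608.1, -307.4]]
0.01 [[609.6, -324.8], [612.7, -309.6]]
0.015 [[614.2, -326.8], [617.3, -311.8]]
0.02 [[618.8, -328.9], [621.8, -314.0]]
0.025 [[623.4, -331.0], [626.4, -316.1]]
0.03 [[628.0, -333.1], [631.0, -318.3]]
[([400.9, 159.2, 437.7, 199.8], 0.83), ([466.8, 173.4, 486.3, 189.5], 0.71), ([261.6, 278.7, 302.4, 332.0], 0.19)]
```

View pics/t2.png

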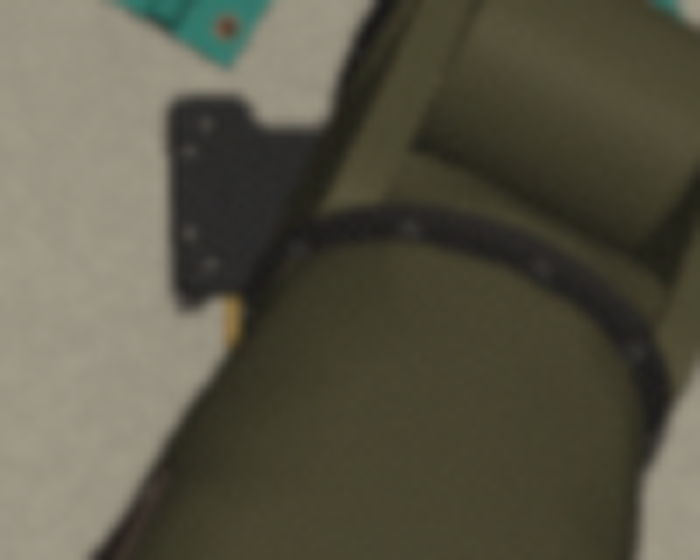

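The fingers shut to 5 mm without catching the barrel, and the picture puts the fingertips higher than the reading says. I'll open and feel downward gently for the leaf.

Request:
arm_command:
  deltas:
    - {"translation": [0, 0, 0], "turn": [0, 0, 0]}
    - {"translation": [0, 0, 0], "turn": [0, 0, 0]}
    - {"translation": [0, 0, 0], "turn": [0, 0, 0]}
    - {"translation": [0.1, 0, 0], "turn": [0, 0, 0]}
    - {"translation": [0.1, 0, 0], "turn": [0, 0, 0]}
  gripper: 34

```text
time_s: 4.75
ee_pos: [0.6213, -0.3229, 0.0224]
eef_rot: [-0.532, 1.57, 2.592]
force: [-0.6, 0.1, -0.2]
grip_width: 0.0326
```

Request:
arm_command:
  deltas:
    - {"translation": [0.08, 0, 0], "turn": [0, 0, 0]}
    - {"translation": [0.08, 0, 0], "turn": [0, 0, 0]}

```text
time_s: 4.92
ee_pos: [0.6213, -0.3229, 0.0204]
eef_rot: [-0.484, 1.57, 2.64]
force: [0.3, 0.4, -0.3]
grip_width: 0.034
```

Request:
arm_command:
  deltas:
    - {"translation": [0.08, 0, 0], "turn": [0, 0, 0]}
    - {"translation": [0.08, 0, 0], "turn": [0, 0, 0]}

```text
time_s: 5.08
ee_pos: [0.6214, -0.3229, 0.0185]
eef_rot: [-0.541, 1.57, 2.583]
force: [0.7, 0.6, 0.2]
grip_width: 0.034
```

Request:
arm_command:
  deltas:
    - {"translation": [0.08, 0, 0], "turn": [0, 0, 0]}
    - {"translation": [0.08, 0, 0], "turn": [0, 0, 0]}

```text
time_s: 5.25
ee_pos: [0.6214, -0.3229, 0.0165]
eef_rot: [-0.566, 1.57, 2.558]
force: [-0.6, -0.2, -0.4]
grip_width: 0.0342
```

Request:
arm_command:
  deltas:
    - {"translation": [0.08, 0, 0], "turn": [0, 0, 0]}
    - {"translation": [0.08, 0, 0], "turn": [0, 0, 0]}

```text
time_s: 5.42
ee_pos: [0.6214, -0.3229, 0.0145]
eef_rot: [-0.547, 1.57, 2.577]
force: [0.0, 0.0, -0.3]
grip_width: 0.0337
```

Run:
```python
from h import *
im=optics.camera("scene")[:,:,::-1]; cv2.imwrite("pics/s3.png",cv2.resize(im[250:370,190:320],None,fx=6,fy=5,interpolation=2))
```

```text
(no output)
```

View pics/s3.png

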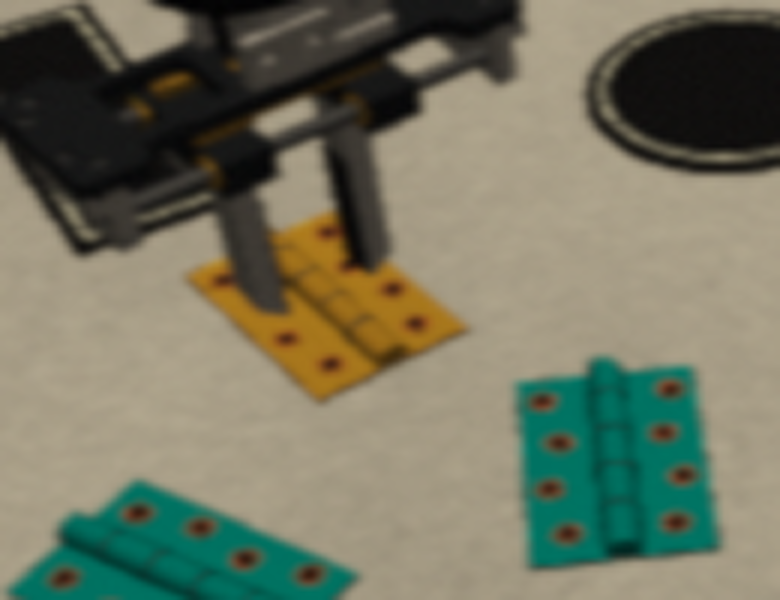

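Request:
arm_command:
  deltas:
    - {"translation": [0.06, 0, 0], "turn": [0, 0, 0]}
    - {"translation": [0.06, 0, 0], "turn": [0, 0, 0]}

```text
time_s: 5.63
ee_pos: [0.6214, -0.323, 0.0131]
eef_rot: [-0.342, 1.571, 2.782]
force: [-0.8, -0.7, -0.3]
grip_width: 0.034
```

Request:
arm_command:
  deltas:
    - {"translation": [0.06, 0, 0], "turn": [0, 0, 0]}
    - {"translation": [0.06, 0, 0], "turn": [0, 0, 0]}

```text
time_s: 5.8
ee_pos: [0.6214, -0.3229, 0.0116]
eef_rot: [-0.552, 1.57, 2.572]
force: [0.6, 1.1, -0.8]
grip_width: 0.034
```

Run:
```python
from h import *
for z in (0,.005,.01,.015): print(z,(plane("scene",[[237.5,312.4]],z)*1000).round(1).tolist())
```

```text
0 [[615.6, -336.1]]
0.005 [[620.1, -338.1]]
0.01 [[624.6, -340.1]]
0.015 [[629.1, -342.1]]
```

Request:
arm_command:
  deltas:
    - {"translation": [0.08, 0, 0], "turn": [0, 0, 0]}
    - {"translation": [0.08, 0, 0], "turn": [0, 0, 0]}

```text
time_s: 5.97
ee_pos: [0.6214, -0.3229, 0.0095]
eef_rot: [-0.498, 1.57, 2.625]
force: [-0.4, 0.1, -0.6]
grip_width: 0.0338
```

Request:
arm_command:
  deltas:
    - {"translation": [0.08, 0, 0], "turn": [0, 0, 0]}
    - {"translation": [0.08, 0, 0], "turn": [0, 0, 0]}

```text
time_s: 6.13
ee_pos: [0.6213, -0.3229, 0.0075]
eef_rot: [-0.503, 1.57, 2.621]
force: [0.1, -0.1, -0.8]
grip_width: 0.0339
```

Request:
arm_command:
  deltas:
    - {"translation": [0.06, 0, 0], "turn": [0, 0, 0]}
    - {"translation": [0.06, 0, 0], "turn": [0, 0, 0]}

```text
time_s: 6.3
ee_pos: [0.6214, -0.3229, 0.0061]
eef_rot: [-0.476, 1.57, 2.648]
force: [-0.2, 0.0, -0.5]
grip_width: 0.034
```

Request:
arm_command:
  deltas:
    - {"translation": [0.04, 0, 0], "turn": [0, 0, 0]}
    - {"translation": [0.04, 0, 0], "turn": [0, 0, 0]}

```text
time_s: 6.47
ee_pos: [0.6215, -0.3229, 0.0052]
eef_rot: [-0.385, 1.571, 2.739]
force: [-0.2, 1.1, 1.1]
grip_width: 0.0337
```

Still no contact. I'll close gently here to see whether the barrel is caught.

Request:
arm_command:
  deltas:
    - {"translation": [0, 0, 0], "turn": [0, 0, 0]}
    - {"translation": [0, 0, 0], "turn": [0, 0, 0]}
    - {"translation": [0, 0, 0], "turn": [0, 0, 0]}
    - {"translation": [0, 0, 0], "turn": [0, 0, 0]}
    - {"translation": [0, 0, 0], "turn": [0, 0, 0]}
  gripper: 5
  force: 20

```text
time_s: 6.88
ee_pos: [0.6215, -0.3229, 0.0054]
eef_rot: [-1.799, 1.571, 1.325]
force: [-0.4, 0.7, -0.2]
grip_width: 0.012
```

Run:
```python
from h import *
go(621,-323,130,axis=-1)
im=optics.camera("scene")[:,:,::-1]; cv2.imwrite("pics/s4.png",cv2.resize(im[270:350,200:300],None,fx=7,fy=7,interpolation=2))
```

```text
t 6.8833 pos [ 621.5 -322.9    5.4] jaw -91.0 q1,q6 [-0.53  1.06] F [-0.4  0.7 -0.2] w 12.0
  trans [-4.98  0.    0.02] turn [-0. -0.  0.]
```

View pics/s4.png

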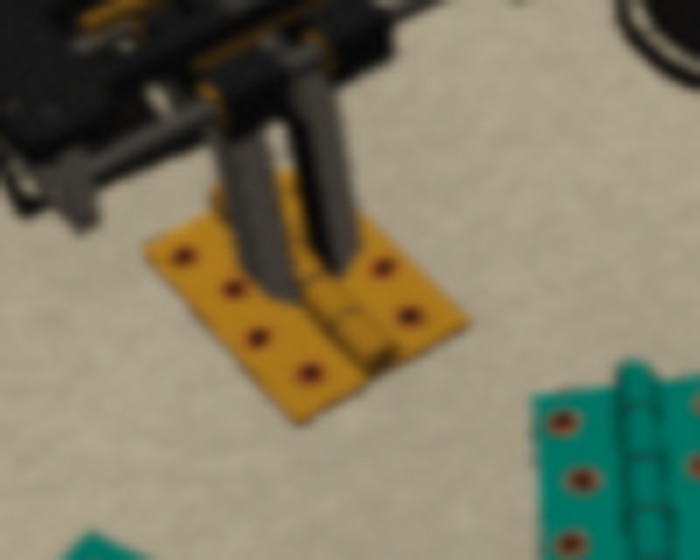

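Request:
arm_command:
  deltas:
    - {"translation": [0, 0, 0], "turn": [0, 0, 0]}
    - {"translation": [0, 0, 0], "turn": [0, 0, 0]}

```text
time_s: 7.1
ee_pos: [0.6215, -0.3229, 0.0054]
eef_rot: [-1.665, 1.571, 1.459]
force: [-0.6, 1.8, -0.1]
grip_width: 0.0122
```

Request:
arm_command:
  deltas:
    - {"translation": [0, 0, 0], "turn": [0, 0, 0]}
    - {"translation": [0, 0, 0], "turn": [0, 0, 0]}
    - {"translation": [0.08, 0, 0], "turn": [0, 0, 0]}
    - {"translation": [0.08, 0, 0], "turn": [0, 0, 0]}
  gripper: 26

```text
time_s: 7.43
ee_pos: [0.6213, -0.323, 0.003]
eef_rot: [-0.293, 1.57, 2.831]
force: [0.1, 0.6, -0.2]
grip_width: 0.0257
```

Request:
arm_command:
  deltas:
    - {"translation": [0.06, 0, 0], "turn": [0, 0, 0]}
    - {"translation": [0.06, 0, 0], "turn": [0, 0, 0]}

```text
time_s: 7.6
ee_pos: [0.6214, -0.3229, 0.0015]
eef_rot: [-0.44, 1.57, 2.684]
force: [0.5, -0.5, 0.2]
grip_width: 0.0259
```

Request:
arm_command:
  deltas:
    - {"translation": [0.06, 0, 0], "turn": [0, 0, 0]}
    - {"translation": [0.06, 0, 0], "turn": [0, 0, 0]}

```text
time_s: 7.77
ee_pos: [0.6217, -0.3231, 0.0008]
eef_rot: [2.554, 1.57, -0.605]
force: [-0.5, -0.1, 4.4]
grip_width: 0.0262
```

The leaf is touched at reported z ≈ 1.0 mm with 4.4 N, so the fingertips stand about 3 mm above the reported TCP height. That is roughly a 22 mm offset from the stated geometry, and I'll use this contact-calibrated height from now on.

Request:
arm_command:
  deltas:
    - {"translation": [-0.05, 0, 0], "turn": [0, 0, 0]}
    - {"translation": [-0.05, 0, 0], "turn": [0, 0, 0]}
    - {"translation": [-0.05, 0, 0], "turn": [0, 0, 0]}
    - {"translation": [-0.05, 0, 0], "turn": [0, 0, 0]}
    - {"translation": [-0.05, 0, 0], "turn": [0, 0, 0]}
    - {"translation": [-0.05, 0, 0], "turn": [0, 0, 0]}
  gripper: 5
  force: 35

```text
time_s: 8.27
ee_pos: [0.6216, -0.323, 0.0017]
eef_rot: [2.622, 1.571, -0.537]
force: [0.3, 0.5, 1.9]
grip_width: 0.0133
```

Run:
```python
from h import *
go(621,-323,120,axis=-1)
```

```text
t 8.2667 pos [ 621.6 -323.     1.7] jaw -91.0 q1,q6 [-0.53  1.06] F [0.3 0.5 1.9] w 13.3
  trans [-4.73  0.    0.02] turn [-0. -0. -0.]
```

Request:
arm_command:
  deltas:
    - {"translation": [-0.4, 0, 0], "turn": [0, 0, 0]}
    - {"translation": [-1.2, 0, 0], "turn": [0, 0, 0]}
    - {"translation": [-2.5, 0, 0], "turn": [0, 0, 0]}
    - {"translation": [-3.5, 0, 0], "turn": [0, 0, 0]}
    - {"translation": [-3.5, 0, 0], "turn": [0, 0, 0]}

```text
time_s: 8.68
ee_pos: [0.6235, -0.3241, 0.0958]
eef_rot: [2.631, 1.562, -0.528]
force: [-0.0, -0.5, -1.4]
grip_width: 0.0127
```

Run:
```python
from h import *
go(432.5,89,90,axis=-11.2)
im=optics.camera("scene")[:,:,::-1]; cv2.imwrite("pics/s5.png",cv2.resize(im[200:350,170:350],None,fx=4,fy=4,interpolation=2))
```

```text
t 8.6833 pos [ 623.5 -324.1   95.8] jaw -91.0 q1,q6 [-0.53  1.06] F [-0.  -0.5 -1.4] w 12.7
  trans [  0.11 -16.39   7.93] turn [ 2.04 -0.09 -0.04]
```

View pics/s5.png

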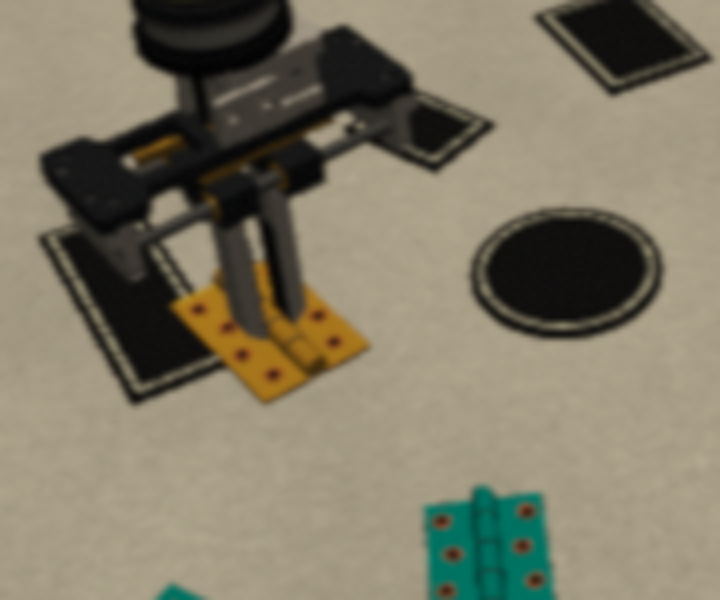

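Request:
arm_command:
  deltas:
    - {"translation": [0, -1, 0.5], "turn": [0.2, 0, 0]}
    - {"translation": [0, -2.4, 1.2], "turn": [0.5, 0, 0]}
    - {"translation": [0, -3.9, 1.9], "turn": [0.8, 0, 0]}
    - {"translation": [0, -5.4, 2.6], "turn": [1.1, 0, 0]}
    - {"translation": [0, -6.9, 3.4], "turn": [1.4, 0, 0]}
    - {"translation": [0, -8.4, 4.1], "turn": [1.7, 0, 0]}
    - {"translation": [0, -9.9, 4.8], "turn": [2.04, 0, 0]}
    - {"translation": [0, -11.4, 5.5], "turn": [2.04, 0, 0]}
    - {"translation": [0, -12.9, 6.3], "turn": [2.04, 0, 0]}
    - {"translation": [0, -14.4, 7.0], "turn": [2.04, 0, 0]}
    - {"translation": [0, -15.6, 7.6], "turn": [2.04, 0, 0]}
    - {"translation": [0.1, -16.4, 7.93], "turn": [2.04, 0, 0]}

```text
time_s: 9.73
ee_pos: [0.4282, 0.0927, 0.086]
eef_rot: [0.187, 1.569, 3.135]
force: [0.6, 0.8, -1.5]
grip_width: 0.0129
```

Request:
arm_command:
  deltas:
    - {"translation": [0, 0, 0], "turn": [0, 0, 0]}
    - {"translation": [0, 0, 0], "turn": [0, 0, 0]}

```text
time_s: 9.9
ee_pos: [0.4296, 0.0911, 0.0859]
eef_rot: [0.375, 1.569, -2.96]
force: [-0.1, -0.8, -2.3]
grip_width: 0.013
```

Run:
```python
from h import *
go(432.5,89,9,axis=-11.2)
im=optics.camera("scene")[:,:,::-1]; cv2.imwrite("pics/s6.png",cv2.resize(im[120:260,240:420],None,fx=4,fy=4,interpolation=2))
```

```text
t 9.9 pos [429.6  91.1  85.9] jaw -101.1 q1,q6 [0.13 1.89] F [-0.1 -0.8 -2.3] w 13.0
  trans [ 3.08  0.06 -0.13] turn [ 0.02  0.02 -0.01]
```

View pics/s6.png

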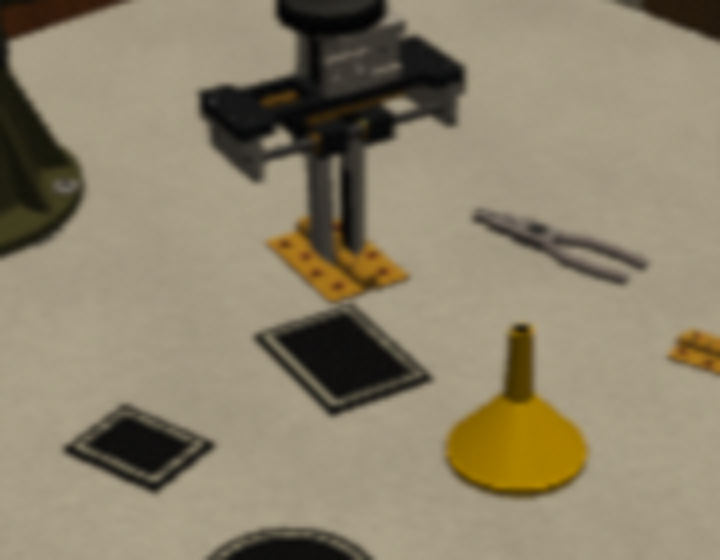

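Request:
arm_command:
  deltas:
    - {"translation": [1, 0.03, -0.15], "turn": [0, 0, 0]}
    - {"translation": [2, 0.06, -0.15], "turn": [0, 0, 0]}
    - {"translation": [2.6, 0.06, -0.16], "turn": [0, 0, 0]}
    - {"translation": [2.9, 0.06, -0.16], "turn": [0, 0, 0]}
    - {"translation": [3.0, 0.06, -0.16], "turn": [0, 0, 0]}
    - {"translation": [3.0, 0.06, -0.16], "turn": [0, 0, 0]}

```text
time_s: 10.45
ee_pos: [0.4343, 0.0877, 0.0115]
eef_rot: [0.331, 1.57, -3.007]
force: [0.6, 1.1, -2.4]
grip_width: 0.0131
```

Run:
```python
from h import *
go(433.5,89,7.5,axis=-11.2)
```

```text
t 10.45 pos [434.3  87.7  11.5] jaw -101.3 q1,q6 [0.12 1.88] F [ 0.6  1.1 -2.4] w 13.1
  trans [ 0.16 -0.05  0.04] turn [-0.01  0.01 -0.  ]
```

Request:
arm_command:
  deltas:
    - {"translation": [0.1, -0.04, 0.03], "turn": [0, 0, 0]}
    - {"translation": [0.16, -0.04, 0.03], "turn": [0, 0, 0]}
    - {"translation": [0.16, -0.04, 0.03], "turn": [0, 0, 0]}

```text
time_s: 10.7
ee_pos: [0.4338, 0.0894, 0.008]
eef_rot: [-2.843, 1.57, 0.103]
force: [-0.5, -0.2, -2.2]
grip_width: 0.013
```

Request:
arm_command:
  deltas:
    - {"translation": [0.05, 0, 0], "turn": [0, 0, 0]}
    - {"translation": [0.05, 0, 0], "turn": [0, 0, 0]}

```text
time_s: 10.87
ee_pos: [0.4339, 0.0894, 0.0066]
eef_rot: [-2.844, 1.57, 0.102]
force: [0.6, -0.1, -2.5]
grip_width: 0.0127
```

Request:
arm_command:
  deltas:
    - {"translation": [0.04, 0, 0], "turn": [0, 0, 0]}
    - {"translation": [0.04, 0, 0], "turn": [0, 0, 0]}

```text
time_s: 11.03
ee_pos: [0.4339, 0.0894, 0.0065]
eef_rot: [-2.94, 1.57, 0.006]
force: [-7.0, -0.8, 17.9]
grip_width: 0.0128
```

Request:
arm_command:
  deltas:
    - {"translation": [-0.04, 0, 0], "turn": [0, 0, 0]}
    - {"translation": [-0.04, 0, 0], "turn": [0, 0, 0]}
    - {"translation": [-0.04, 0, 0], "turn": [0, 0, 0]}
    - {"translation": [-0.04, 0, 0], "turn": [0, 0, 0]}
    - {"translation": [-1, 0, 0], "turn": [0, 0, 0]}
    - {"translation": [-2.5, 0, 0], "turn": [0, 0, 0]}
    - {"translation": [-4, 0, 0], "turn": [0, 0, 0]}
    - {"translation": [-5.5, 0, 0], "turn": [0, 0, 0]}
    - {"translation": [-6.4, 0, 0], "turn": [0, 0, 0]}
    - {"translation": [-6.4, 0, 0], "turn": [0, 0, 0]}
  gripper: 30

```text
time_s: 11.87
ee_pos: [0.4355, 0.0896, 0.17]
eef_rot: [-2.825, 1.563, 0.121]
force: [-0.6, 0.3, 1.5]
grip_width: 0.0298
```

Run:
```python
from h import *
go(607.5,101.3,160)
im=optics.camera("scene")[:,:,::-1]; cv2.imwrite("pics/s7.png",cv2.resize(im[120:260,240:420],None,fx=4,fy=4,interpolation=2))
for k,z in (("hinge_large",.009),("tile_large",.005)):
    for r in models.cut_out(k,"scene")[:3]: print(k,r["score"],*rect("scene",r["pixels"],z))
```

```text
t 11.8667 pos [435.5  89.6 170. ] jaw -101.2 q1,q6 [0.12 1.89] F [-0.6  0.3  1.5] w 29.8
  trans [ 0.45 -1.8  -6.65] turn [-0.   -0.08  0.03]
hinge_large 0.9 [430.3  88.2 117.5  65.5 -11.4] [435.8  86.4]
hinge_large 0.71 [ 722.6 -445.1  107.3   67.7   18.7] [ 725.  -444.2]
hinge_large 0.66 [ 771.9 -297.9  107.1   64.2  -33.2] [ 774.6 -299.9]
tile_large 0.69 [437.8  83.3 121.2  89.1 -10.9] [451.5  59.8]
```

View pics/s7.png

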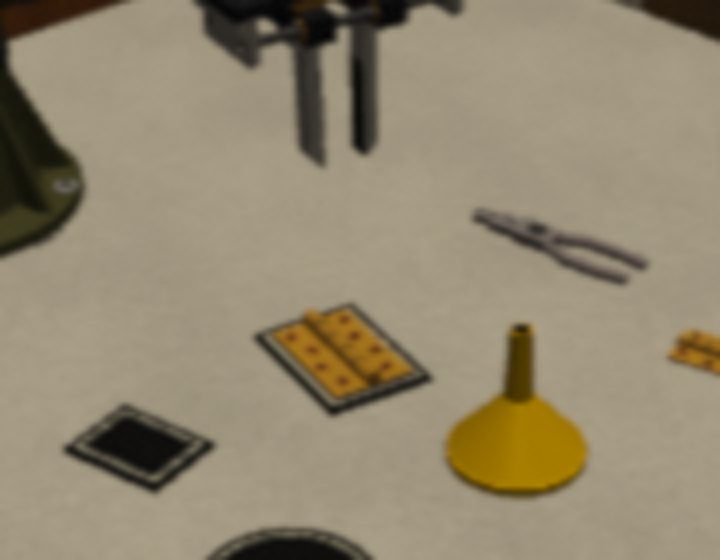

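The large hinge sits inside its outline, at crop (343,352). Funnel next.

Request:
arm_command:
  deltas:
    - {"translation": [0, -0.4, -1.5], "turn": [0, 0, 0]}
    - {"translation": [0, -0.8, -3.0], "turn": [0, 0, 0]}
    - {"translation": [0, -1.2, -4.5], "turn": [0, 0, 0]}
    - {"translation": [0, -1.6, -5.8], "turn": [0, 0, 0]}
    - {"translation": [0, -1.8, -6.65], "turn": [0, 0, 0]}
    - {"translation": [0, -1.8, -6.65], "turn": [0, 0, 0]}
    - {"translation": [0, -1.8, -6.65], "turn": [0, 0, 0]}
  gripper: 50
  force: 15

```text
time_s: 12.6
ee_pos: [0.605, 0.101, 0.1625]
eef_rot: [0.298, 1.567, -3.04]
force: [-0.3, 0.0, 0.9]
grip_width: 0.0498
```

Run:
```python
from h import *
go(607.5,101.3,65)
im=optics.camera("scene")[:,:,::-1]; cv2.imwrite("pics/s8.png",cv2.resize(im[120:270,280:460],None,fx=4,fy=4,interpolation=2))
```

```text
t 12.6 pos [605.  101.  162.5] jaw -101.2 q1,q6 [0.11 1.87] F [-0.3  0.   0.9] w 49.8
  trans [ 3.9  -0.04 -0.11] turn [-0.    0.05 -0.01]
```

View pics/s8.png

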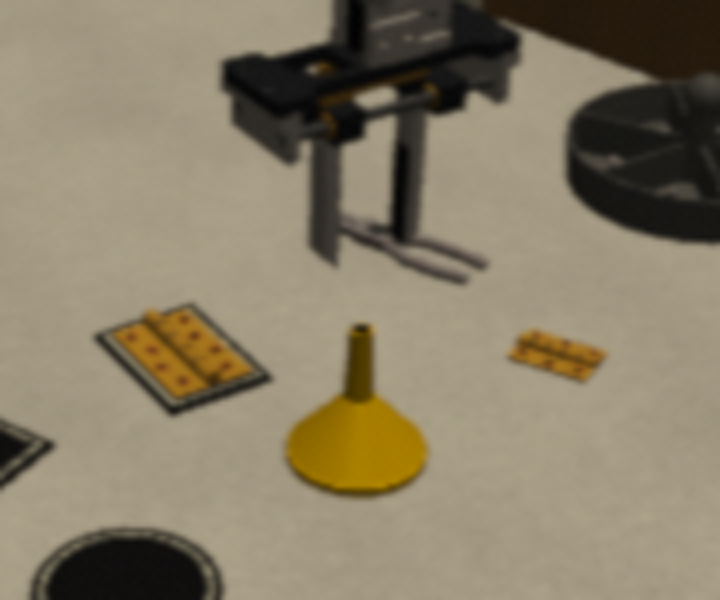

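Request:
arm_command:
  deltas:
    - {"translation": [1, 0, -0.1], "turn": [0, 0, 0]}
    - {"translation": [2, 0, -0.1], "turn": [0, 0, 0]}
    - {"translation": [3, 0, -0.1], "turn": [0, 0, 0]}
    - {"translation": [3.7, 0, -0.1], "turn": [0, 0, 0]}
    - {"translation": [3.9, 0, -0.1], "turn": [0, 0, 0]}
    - {"translation": [3.9, 0, -0.1], "turn": [0, 0, 0]}

```text
time_s: 13.15
ee_pos: [0.6066, 0.1006, 0.0668]
eef_rot: [0.299, 1.568, -3.038]
force: [-0.4, 0.6, -0.3]
grip_width: 0.0501
```

Request:
arm_command:
  deltas:
    - {"translation": [0, 0, 0], "turn": [0, 0, 0]}
    - {"translation": [0, 0, 0], "turn": [0, 0, 0]}
    - {"translation": [0, 0, 0], "turn": [0, 0, 0]}
    - {"translation": [0, 0, 0], "turn": [0, 0, 0]}
    - {"translation": [0, 0, 0], "turn": [0, 0, 0]}
    - {"translation": [0, 0, 0], "turn": [0, 0, 0]}
    - {"translation": [0, 0, 0], "turn": [0, 0, 0]}
    - {"translation": [0, 0, 0], "turn": [0, 0, 0]}
    - {"translation": [0, 0, 0], "turn": [0, 0, 0]}
  gripper: 10
  force: 12

```text
time_s: 13.9
ee_pos: [0.6081, 0.1009, 0.0682]
eef_rot: [-2.452, 1.57, 0.495]
force: [-0.7, 2.5, 3.1]
grip_width: 0.0194
```

Run:
```python
from h import *
go(611,-113,110)
```

```text
t 13.9 pos [608.1 100.9  68.2] jaw -101.2 q1,q6 [0.1  1.87] F [-0.7  2.5  3.1] w 19.4
  trans [-1.67  8.37 -1.78] turn [-0.   -0.01  0.  ]
```

Request:
arm_command:
  deltas:
    - {"translation": [-0.5, 0, 0], "turn": [0, 0, 0]}
    - {"translation": [-1.4, 0, 0], "turn": [0, 0, 0]}
    - {"translation": [-1.8, 1.0, -0.2], "turn": [0, 0, 0]}
    - {"translation": [-1.8, 2.3, -0.5], "turn": [0, 0, 0]}
    - {"translation": [-1.8, 3.7, -0.8], "turn": [0, 0, 0]}
    - {"translation": [-1.8, 5.1, -1.1], "turn": [0, 0, 0]}
    - {"translation": [-1.8, 6.5, -1.4], "turn": [0, 0, 0]}
    - {"translation": [-1.8, 7.6, -1.6], "turn": [0, 0, 0]}
    - {"translation": [-1.8, 8.3, -1.78], "turn": [0, 0, 0]}
    - {"translation": [-1.8, 8.37, -1.78], "turn": [0, 0, 0]}
    - {"translation": [-1.8, 8.37, -1.78], "turn": [0, 0, 0]}

```text
time_s: 14.82
ee_pos: [0.6106, -0.1141, 0.1132]
eef_rot: [0.533, 1.571, -2.806]
force: [-0.1, 0.3, -0.4]
grip_width: 0.0193
```

Run:
```python
from h import *
go(611.5,-113.3,75)
im=optics.camera("scene")[:,:,::-1]; cv2.imwrite("pics/s9.png",cv2.resize(im[150:300,230:410],None,fx=4,fy=4,interpolation=2))
```

```text
t 14.8167 pos [ 610.6 -114.1  113.2] jaw -101.3 q1,q6 [-0.24  1.52] F [-0.1  0.3 -0.4] w 19.3
  trans [ 1.53 -0.04 -0.03] turn [-0.  0. -0.]
```

View pics/s9.png

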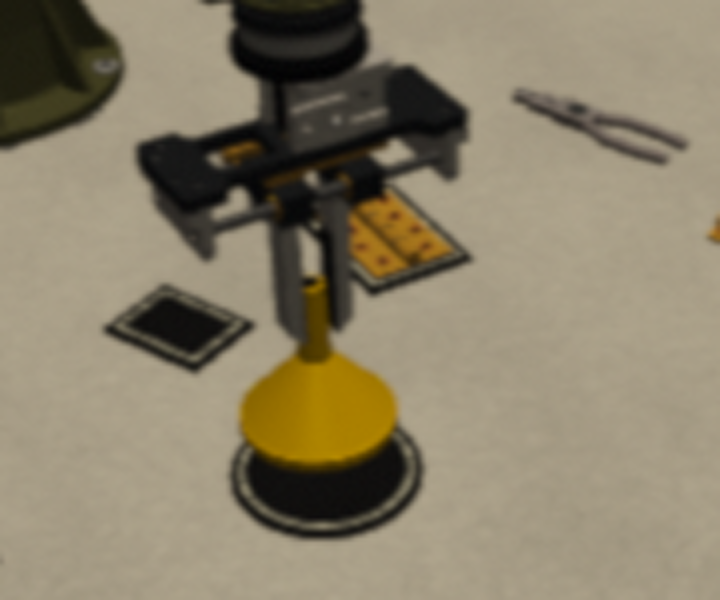

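The funnel is upright in the jaws, at crop (318,380), above the round tile at crop (327,470). Lowering it.

Request:
arm_command:
  deltas:
    - {"translation": [0.8, -0.04, -0.03], "turn": [0, 0, 0]}
    - {"translation": [1.3, -0.04, -0.03], "turn": [0, 0, 0]}
    - {"translation": [1.5, -0.04, -0.03], "turn": [0, 0, 0]}
    - {"translation": [1.5, -0.04, -0.03], "turn": [0, 0, 0]}

```text
time_s: 15.2
ee_pos: [0.6112, -0.1112, 0.0742]
eef_rot: [-0.136, 1.568, 2.811]
force: [-0.7, 0.1, 0.0]
grip_width: 0.0191
```

Request:
arm_command:
  deltas:
    - {"translation": [0.06, 0, 0], "turn": [0, 0, 0]}
    - {"translation": [0.06, 0, 0], "turn": [0, 0, 0]}

```text
time_s: 15.37
ee_pos: [0.612, -0.1122, 0.0742]
eef_rot: [2.867, 1.57, -0.47]
force: [-0.3, 0.4, -0.0]
grip_width: 0.0191
```

Request:
arm_command:
  deltas:
    - {"translation": [0.05, 0, 0], "turn": [0, 0, 0]}
    - {"translation": [0.05, 0, 0], "turn": [0, 0, 0]}

```text
time_s: 15.53
ee_pos: [0.6121, -0.1124, 0.073]
eef_rot: [3.089, 1.57, -0.248]
force: [-0.2, -0.2, -0.5]
grip_width: 0.0188
```

Release at grasp height plus 5 mm, then rise straight up.

Request:
arm_command:
  deltas:
    - {"translation": [0, 0, 0], "turn": [0, 0, 0]}
    - {"translation": [0, 0, 0], "turn": [0, 0, 0]}
    - {"translation": [0, 0, 0], "turn": [0, 0, 0]}
    - {"translation": [0, 0, 0], "turn": [0, 0, 0]}
    - {"translation": [0, 0, 0], "turn": [0, 0, 0]}
    - {"translation": [-0.6, 0, 0], "turn": [0, 0, 0]}
    - {"translation": [-1.8, 0, 0], "turn": [0, 0, 0]}
    - {"translation": [-3.2, 0, 0], "turn": [0, 0, 0]}
    - {"translation": [-4.4, 0, 0], "turn": [0, 0, 0]}
    - {"translation": [-4.6, 0, 0], "turn": [0, 0, 0]}
  gripper: 44

```text
time_s: 16.37
ee_pos: [0.6134, -0.1128, 0.1936]
eef_rot: [3.097, 1.563, -0.241]
force: [0.3, -0.5, 0.8]
grip_width: 0.0443
```

Run:
```python
from h import *
go(623.5,298,110,axis=12.8)
im=optics.camera("scene")[:,:,::-1]; cv2.imwrite("pics/s10.png",cv2.resize(im[150:300,230:410],None,fx=4,fy=4,interpolation=2))
```

```text
t 16.3667 pos [ 613.4 -112.8  193.6] jaw -101.2 q1,q6 [-0.24  1.53] F [ 0.3 -0.5  0.8] w 44.3
  trans [  3.32 -16.2    2.83] turn [-4.8  -0.09 -0.02]
```

View pics/s10.png

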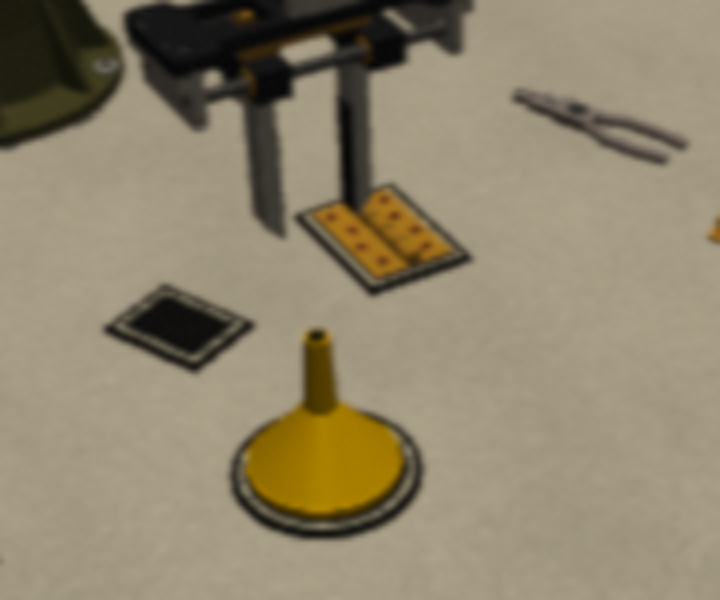

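Request:
arm_command:
  deltas:
    - {"translation": [0, -1.5, 0.3], "turn": [-0.5, 0, 0]}
    - {"translation": [0, -3.1, 0.5], "turn": [-1, 0, 0]}
    - {"translation": [0, -4.7, 0.8], "turn": [-1.5, 0, 0]}
    - {"translation": [0, -6.3, 1.1], "turn": [-2, 0, 0]}
    - {"translation": [0, -7.9, 1.4], "turn": [-2.5, 0, 0]}
    - {"translation": [0, -9.5, 1.7], "turn": [-3, 0, 0]}
    - {"translation": [0, -11.1, 2.0], "turn": [-3.5, 0, 0]}
    - {"translation": [0, -12.7, 2.3], "turn": [-4, 0, 0]}
    - {"translation": [0, -14.3, 2.5], "turn": [-4.5, 0, 0]}
    - {"translation": [1, -15.6, 2.7], "turn": [-4.8, 0, 0]}
    - {"translation": [2.5, -16.2, 2.83], "turn": [-4.8, 0, 0]}
    - {"translation": [3.3, -16.2, 2.83], "turn": [-4.8, 0, 0]}
  gripper: 28
  force: 35

```text
time_s: 17.42
ee_pos: [0.6186, 0.3016, 0.0992]
eef_rot: [0.096, 1.565, -2.818]
force: [0.5, -0.3, -0.8]
grip_width: 0.0278
```

Request:
arm_command:
  deltas:
    - {"translation": [0, 0, 0], "turn": [0, 0, 0]}
    - {"translation": [0, 0, 0], "turn": [0, 0, 0]}

```text
time_s: 17.58
ee_pos: [0.6205, 0.2982, 0.1037]
eef_rot: [0.198, 1.568, -2.72]
force: [-0.1, 0.3, 0.9]
grip_width: 0.0279
```

Run:
```python
from h import *
go(623.5,298,25,axis=12.8)
im=optics.camera("scene")[:,:,::-1]; cv2.imwrite("pics/s11.png",cv2.resize(im[120:250,350:490],None,fx=5,fy=4.5,interpolation=2))
im=optics.camera("top")[:,:,::-1]; cv2.imwrite("pics/t11.png",cv2.resize(im[150:350,260:480],None,fx=3,fy=3,interpolation=2))
for k,z in (("hinge_large",.009),("tile_large",.005),("funnel",.005),("tile_round",.005)):
    for r in models.cut_out(k,"top")[:3]: print(k,r["score"],*rect("top",r["pixels"],z))
```

```text
t 17.5833 pos [620.5 298.2 103.7] jaw -77.2 q1,q6 [0.39 1.74] F [-0.1  0.3  0.9] w 27.9
  trans [ 3.15  0.03 -0.12] turn [-0.    0.03 -0.01]
hinge_large 0.83 [ 719.4 -439.4  101.5   67.5   18.5] [ 718.7 -439.9]
hinge_large 0.73 [430.9  87.3 100.9  68.4 -12.5] [431.   88.3]
hinge_large 0.6 [ 767.  -296.   107.6   69.6  -32.5] [ 766.4 -295.1]
tile_large 0.69 [431.5  89.3 124.2  88.7 -11.4] [431.7  89.2]
funnel 0.68 [ 610.1 -113.2  101.6  100.2   89. ] [ 610.2 -112.5]
tile_round 0.62 [ 610.3 -111.9  122.   120.2   -1.4] [ 610.7 -112.5]
```

View pics/s11.png

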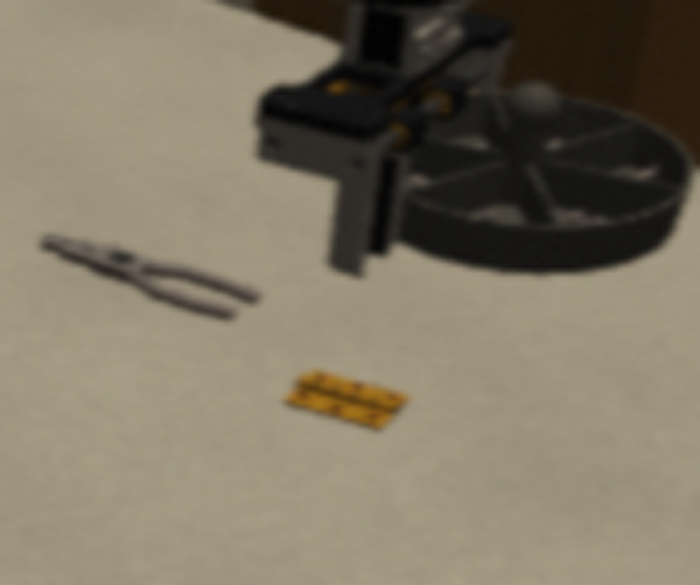

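View pics/t11.png

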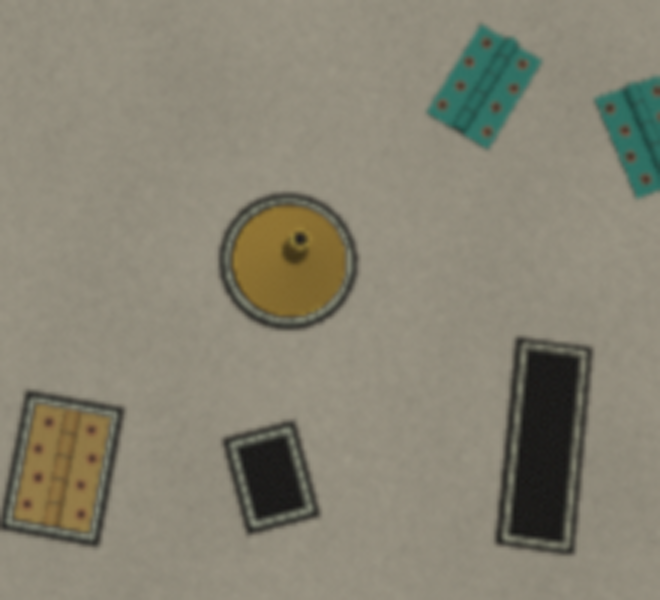

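Funnel and large hinge are within about 2 mm of their tile centres. Now the small hinge.

Request:
arm_command:
  deltas:
    - {"translation": [1, 0.03, -0.12], "turn": [0, 0, 0]}
    - {"translation": [2, 0.03, -0.12], "turn": [0, 0, 0]}
    - {"translation": [3, 0.03, -0.12], "turn": [0, 0, 0]}
    - {"translation": [3.5, 0.03, -0.12], "turn": [0, 0, 0]}
    - {"translation": [3.7, 0.03, -0.12], "turn": [0, 0, 0]}
    - {"translation": [3.7, 0.03, -0.12], "turn": [0, 0, 0]}
    - {"translation": [3.7, 0.03, -0.12], "turn": [0, 0, 0]}

```text
time_s: 18.47
ee_pos: [0.6249, 0.2988, 0.0142]
eef_rot: [-2.967, 1.569, 0.398]
force: [1.0, 0.1, 0.6]
grip_width: 0.028
```

Run:
```python
from h import *
go(623.5,298,2,axis=12.8)
im=optics.camera("scene")[:,:,::-1]; cv2.imwrite("pics/s12.png",cv2.resize(im[150:240,370:470],None,fx=6,fy=6,interpolation=2))
```

```text
t 18.4667 pos [624.9 298.8  14.2] jaw -77.2 q1,q6 [0.39 1.74] F [1.  0.1 0.6] w 28.0
  trans [0.49 0.02 0.06] turn [-0.   -0.02  0.  ]
```

View pics/s12.png

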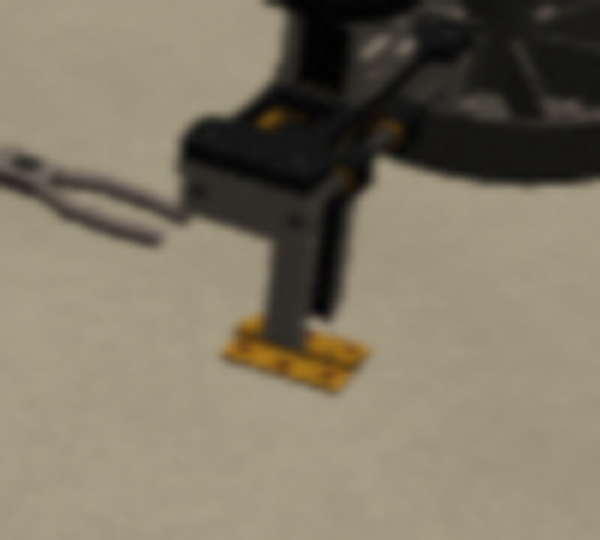

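Request:
arm_command:
  deltas:
    - {"translation": [0.25, 0.02, 0.05], "turn": [0, 0, 0]}
    - {"translation": [0.4, 0.02, 0.05], "turn": [0, 0, 0]}
    - {"translation": [0.46, 0.02, 0.05], "turn": [0, 0, 0]}
    - {"translation": [0.46, 0.02, 0.05], "turn": [0, 0, 0]}

```text
time_s: 18.85
ee_pos: [0.623, 0.2978, 0.001]
eef_rot: [0.198, 1.571, -2.72]
force: [0.4, 0.1, 0.6]
grip_width: 0.0278
```

Request:
arm_command:
  deltas:
    - {"translation": [0.04, 0, 0], "turn": [0, 0, 0]}
    - {"translation": [0.04, 0, 0], "turn": [0, 0, 0]}

```text
time_s: 19.02
ee_pos: [0.6232, 0.2979, 0.0007]
eef_rot: [-3.012, 1.571, 0.353]
force: [-1.6, -1.4, 3.7]
grip_width: 0.0279
```

Contact is at the same height as before. I'll back off about 1 mm and close.

Request:
arm_command:
  deltas:
    - {"translation": [-0.05, 0, 0], "turn": [0, 0, 0]}
    - {"translation": [-0.05, 0, 0], "turn": [0, 0, 0]}
    - {"translation": [-0.05, 0, 0], "turn": [0, 0, 0]}
    - {"translation": [-0.05, 0, 0], "turn": [0, 0, 0]}
    - {"translation": [-0.05, 0, 0], "turn": [0, 0, 0]}
    - {"translation": [-0.05, 0, 0], "turn": [0, 0, 0]}
  gripper: 4
  force: 30

```text
time_s: 19.52
ee_pos: [0.6232, 0.2979, 0.0015]
eef_rot: [-2.6, 1.57, 0.765]
force: [-0.3, 1.3, 3.4]
grip_width: 0.0095
```

Request:
arm_command:
  deltas:
    - {"translation": [-0.4, 0, 0], "turn": [0, 0, 0]}
    - {"translation": [-1.2, 0, 0], "turn": [0, 0, 0]}
    - {"translation": [-2.5, 0, 0], "turn": [0, 0, 0]}
    - {"translation": [-3.6, 0, 0], "turn": [0, 0, 0]}
    - {"translation": [-3.8, 0, 0], "turn": [0, 0, 0]}

```text
time_s: 19.93
ee_pos: [0.6249, 0.2984, 0.1025]
eef_rot: [-2.994, 1.564, 0.37]
force: [0.8, -0.5, -0.5]
grip_width: 0.0102
```

Run:
```python
from h import *
go(421,-91.5,90,axis=13.5)
im=optics.camera("scene")[:,:,::-1]; cv2.imwrite("pics/s13.png",cv2.resize(im[130:240,350:470],None,fx=6,fy=5,interpolation=2))
```

```text
t 19.9333 pos [624.9 298.4 102.5] jaw -77.2 q1,q6 [0.39 1.74] F [ 0.8 -0.5 -0.5] w 10.2
  trans [ 0.41 13.4  11.41] turn [-0.14 -0.08  0.01]
```

View pics/s13.png

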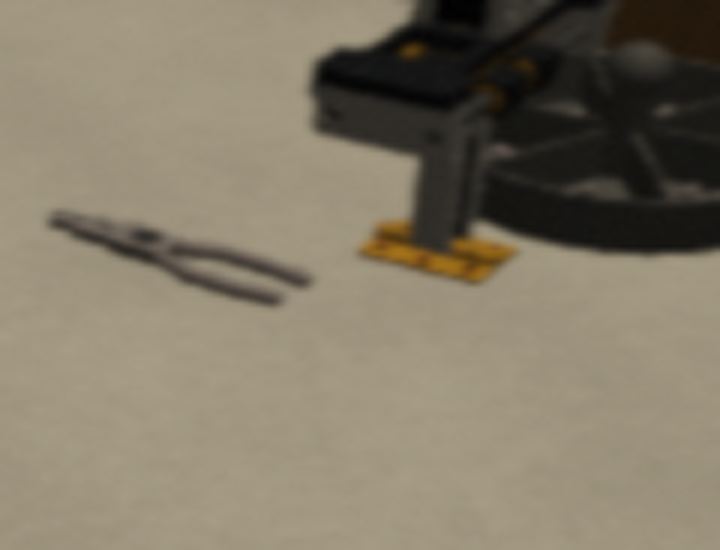

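Request:
arm_command:
  deltas:
    - {"translation": [0, 0.6, 0.5], "turn": [0, 0, 0]}
    - {"translation": [0, 1.7, 1.5], "turn": [0, 0, 0]}
    - {"translation": [0, 2.9, 2.5], "turn": [0, 0, 0]}
    - {"translation": [0, 4.2, 3.6], "turn": [-0.1, 0, 0]}
    - {"translation": [0, 5.5, 4.7], "turn": [-0.14, 0, 0]}
    - {"translation": [0, 6.8, 5.8], "turn": [-0.14, 0, 0]}
    - {"translation": [0, 8.1, 6.9], "turn": [-0.14, 0, 0]}
    - {"translation": [0, 9.4, 8.0], "turn": [-0.14, 0, 0]}
    - {"translation": [0, 10.7, 9.1], "turn": [-0.14, 0, 0]}
    - {"translation": [0, 12.0, 10.2], "turn": [-0.14, 0, 0]}
    - {"translation": [0.2, 13.0, 11.05], "turn": [-0.14, 0, 0]}
    - {"translation": [0.4, 13.4, 11.4], "turn": [-0.14, 0, 0]}

```text
time_s: 20.98
ee_pos: [0.4168, -0.0949, 0.0857]
eef_rot: [-0.098, 1.569, -3.006]
force: [0.2, 0.8, -0.3]
grip_width: 0.0101
```

Request:
arm_command:
  deltas:
    - {"translation": [0, 0, 0], "turn": [0, 0, 0]}
    - {"translation": [0, 0, 0], "turn": [0, 0, 0]}

```text
time_s: 21.15
ee_pos: [0.4188, -0.0922, 0.0858]
eef_rot: [-0.571, 1.569, 2.804]
force: [-0.2, 0.3, -0.9]
grip_width: 0.0096
```

Run:
```python
from h import *
go(421,-91.5,10,axis=13.5)
im=optics.camera("scene")[:,:,::-1]; cv2.imwrite("pics/s14.png",cv2.resize(im[150:280,200:360],None,fx=5,fy=4.5,interpolation=2))
```

```text
t 21.15 pos [418.8 -92.2  85.8] jaw -76.6 q1,q6 [-0.3   1.03] F [-0.2  0.3 -0.9] w 9.6
  trans [ 3.03 -0.01 -0.1 ] turn [-0.02  0.01  0.01]
```

View pics/s14.png

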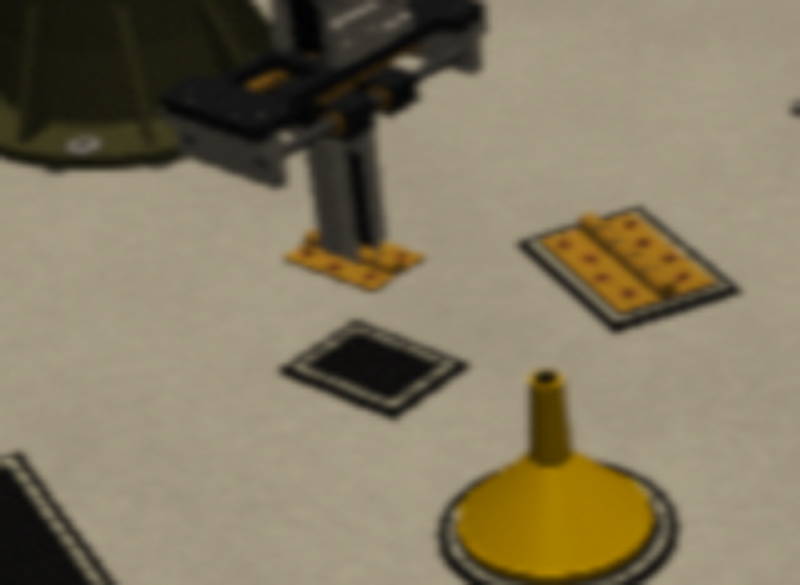

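Request:
arm_command:
  deltas:
    - {"translation": [1, 0, -0.1], "turn": [0, 0, 0]}
    - {"translation": [2, 0, -0.1], "turn": [0, 0, 0]}
    - {"translation": [2.7, 0, -0.1], "turn": [0, 0, 0]}
    - {"translation": [3.0, 0, -0.1], "turn": [0, 0, 0]}
    - {"translation": [3.04, 0, -0.1], "turn": [0, 0, 0]}
    - {"translation": [3.04, 0, -0.1], "turn": [0, 0, 0]}
    - {"translation": [3.04, 0, -0.1], "turn": [0, 0, 0]}

```text
time_s: 21.78
ee_pos: [0.4225, -0.0913, 0.0113]
eef_rot: [2.624, 1.569, -0.281]
force: [-0.1, -1.2, -1.1]
grip_width: 0.0102
```

Request:
arm_command:
  deltas:
    - {"translation": [0.06, 0, 0], "turn": [0, 0, 0]}
    - {"translation": [0.06, 0, 0], "turn": [0, 0, 0]}

```text
time_s: 21.95
ee_pos: [0.4222, -0.0914, 0.0095]
eef_rot: [2.612, 1.57, -0.294]
force: [-0.0, -0.3, -0.7]
grip_width: 0.0099
```

Request:
arm_command:
  deltas:
    - {"translation": [0.07, 0, 0], "turn": [0, 0, 0]}
    - {"translation": [0.07, 0, 0], "turn": [0, 0, 0]}

```text
time_s: 22.12
ee_pos: [0.4218, -0.0914, 0.0072]
eef_rot: [2.666, 1.571, -0.24]
force: [-0.0, -0.1, -1.0]
grip_width: 0.0102
```

Request:
arm_command:
  deltas:
    - {"translation": [0.04, 0, 0], "turn": [0, 0, 0]}
    - {"translation": [0.04, 0, 0], "turn": [0, 0, 0]}

```text
time_s: 22.28
ee_pos: [0.4219, -0.0915, 0.0064]
eef_rot: [2.535, 1.57, -0.371]
force: [-1.4, -0.4, 4.7]
grip_width: 0.0098
```

Request:
arm_command:
  deltas:
    - {"translation": [-0.02, 0, 0], "turn": [0, 0, 0]}
    - {"translation": [-0.02, 0, 0], "turn": [0, 0, 0]}
    - {"translation": [-0.02, 0, 0], "turn": [0, 0, 0]}
    - {"translation": [-0.02, 0, 0], "turn": [0, 0, 0]}
    - {"translation": [-0.8, 0, 0], "turn": [0, 0, 0]}
    - {"translation": [-2.2, 0, 0], "turn": [0, 0, 0]}
    - {"translation": [-3.8, 0, 0], "turn": [0, 0, 0]}
    - {"translation": [-5, 0, 0], "turn": [0, 0, 0]}
    - {"translation": [-6, 0, 0], "turn": [0, 0, 0]}
    - {"translation": [-6, 0, 0], "turn": [0, 0, 0]}
  gripper: 30

```text
time_s: 23.12
ee_pos: [0.4236, -0.0919, 0.1608]
eef_rot: [2.61, 1.563, -0.296]
force: [0.5, -0.7, 0.7]
grip_width: 0.03
```

Run:
```python
from h import *
go(409.5,325.2,100,axis=8.5)
im=optics.camera("scene")[:,:,::-1]; cv2.imwrite("pics/s15.png",cv2.resize(im[150:280,200:360],None,fx=5,fy=4.5,interpolation=2))
```

```text
t 23.1167 pos [423.6 -91.9 160.8] jaw -76.5 q1,q6 [-0.3   1.04] F [ 0.5 -0.7  0.7] w 30.0
  trans [  2.39 -16.37  -3.33] turn [ 1.   -0.08 -0.04]
```

View pics/s15.png

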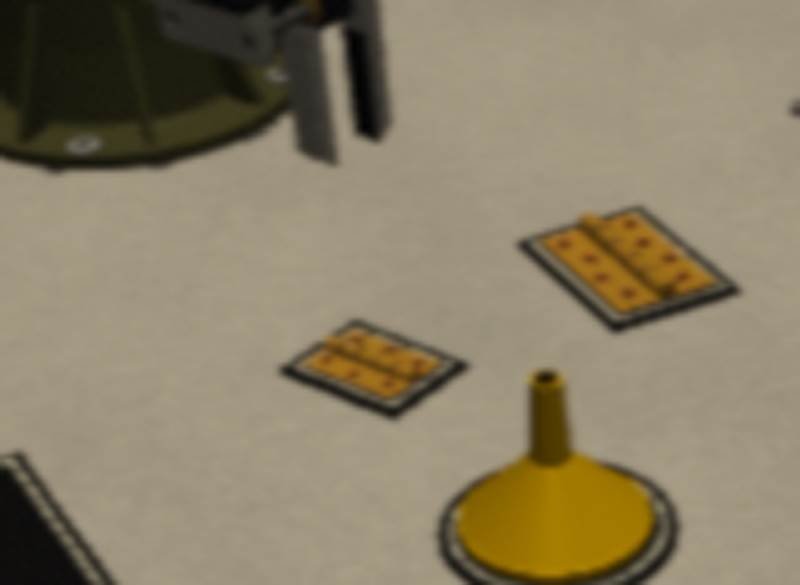

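Request:
arm_command:
  deltas:
    - {"translation": [0, -1.5, -0.3], "turn": [0.2, 0, 0]}
    - {"translation": [0, -3.1, -0.6], "turn": [0.4, 0, 0]}
    - {"translation": [0, -4.7, -0.95], "turn": [0.6, 0, 0]}
    - {"translation": [0, -6.3, -1.3], "turn": [0.8, 0, 0]}
    - {"translation": [0, -7.9, -1.6], "turn": [1, 0, 0]}
    - {"translation": [0, -9.5, -1.9], "turn": [1, 0, 0]}
    - {"translation": [0, -11.1, -2.3], "turn": [1, 0, 0]}
    - {"translation": [0, -12.7, -2.6], "turn": [1, 0, 0]}
    - {"translation": [0, -14.3, -2.9], "turn": [1, 0, 0]}
    - {"translation": [1, -15.7, -3.2], "turn": [1, 0, 0]}
    - {"translation": [2.2, -16.37, -3.33], "turn": [1, 0, 0]}
    - {"translation": [2.4, -16.37, -3.33], "turn": [1, 0, 0]}
  gripper: 46

```text
time_s: 24.17
ee_pos: [0.4044, 0.3274, 0.0902]
eef_rot: [0.418, 1.563, -2.573]
force: [-0.1, -0.7, -2.0]
grip_width: 0.0456
```

Request:
arm_command:
  deltas:
    - {"translation": [0, 0, 0], "turn": [0, 0, 0]}
    - {"translation": [0, 0, 0], "turn": [0, 0, 0]}

```text
time_s: 24.33
ee_pos: [0.4072, 0.3253, 0.0959]
eef_rot: [0.561, 1.57, -2.433]
force: [-0.7, -0.4, 0.4]
grip_width: 0.0459
```

Run:
```python
from h import *
go(409.5,325.2,15,axis=8.5)
im=optics.camera("scene")[:,:,::-1]; cv2.imwrite("pics/s16.png",cv2.resize(im[110:210,330:470],None,fx=5,fy=5,interpolation=2))
im=optics.camera("top")[:,:,::-1]; cv2.imwrite("pics/t16.png",cv2.resize(im[210:350,140:480],None,fx=2.3,fy=2.3,interpolation=2))
for k,z in (("hinge_small",.008),("tile_small",.005)):
    for r in models.cut_out(k,"top")[:3]: print(k,r["score"],*rect("top",r["pixels"],z))
```

```text
t 24.3333 pos [407.2 325.3  95.9] jaw -81.5 q1,q6 [0.6  2.03] F [-0.7 -0.4  0.4] w 45.9
  trans [ 3.24  0.01 -0.09] turn [-0.    0.01 -0.01]
hinge_small 0.59 [422.  -92.2  65.1  45.4  14.5] [422.  -91.9]
```

View pics/s16.png

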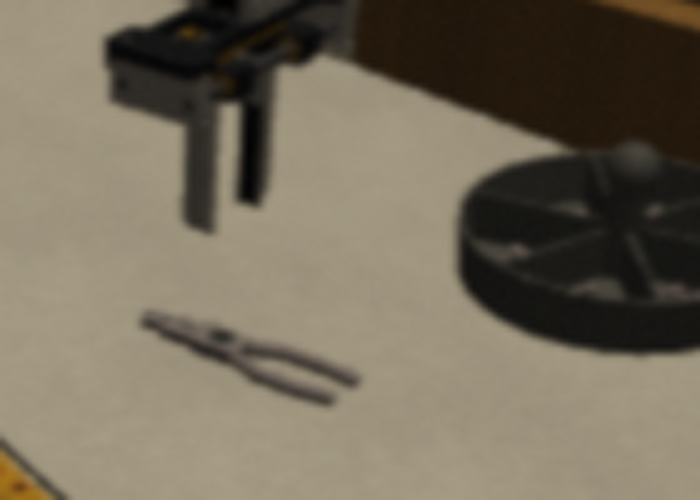

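View pics/t16.png

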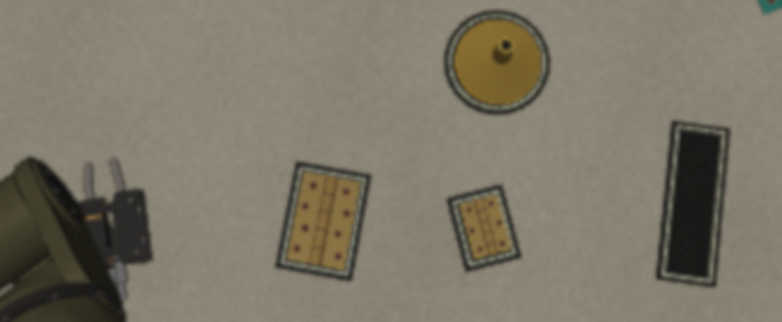

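All three placed items are centred in their outlines. Descending on the pliers' joint block.

Request:
arm_command:
  deltas:
    - {"translation": [1, 0, -0.09], "turn": [0, 0, 0]}
    - {"translation": [2, 0, -0.09], "turn": [0, 0, 0]}
    - {"translation": [3, 0, -0.09], "turn": [0, 0, 0]}
    - {"translation": [3.3, 0, -0.09], "turn": [0, 0, 0]}
    - {"translation": [3.4, 0, -0.09], "turn": [0, 0, 0]}
    - {"translation": [3.4, 0, -0.09], "turn": [0, 0, 0]}
    - {"translation": [3.4, 0, -0.09], "turn": [0, 0, 0]}

```text
time_s: 25.12
ee_pos: [0.4103, 0.3267, 0.0127]
eef_rot: [-2.692, 1.569, 0.597]
force: [0.3, 0.2, -0.5]
grip_width: 0.0462
```

Run:
```python
from h import *
go(409.5,325.2,-0.5,axis=8.5)
im=optics.camera("scene")[:,:,::-1]; cv2.imwrite("pics/s17.png",cv2.resize(im[130:210,330:440],None,fx=6,fy=6,interpolation=2))
```

```text
t 25.1167 pos [410.3 326.7  12.7] jaw -81.5 q1,q6 [0.6  2.03] F [ 0.3  0.2 -0.5] w 46.2
  trans [0.53 0.05 0.04] turn [-0.   -0.02  0.01]
```

View pics/s17.png

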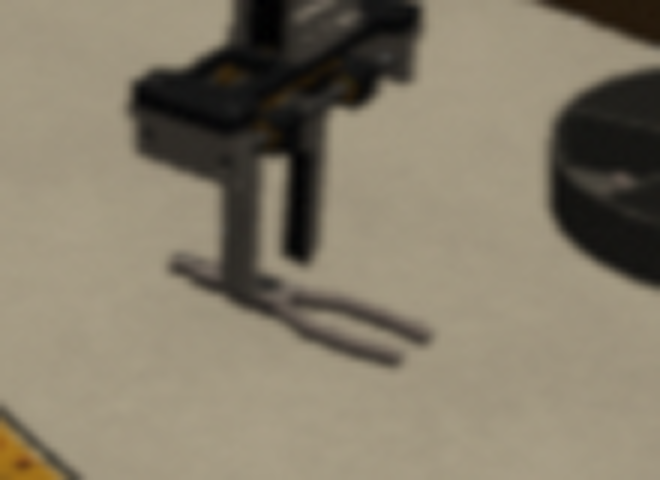

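Request:
arm_command:
  deltas:
    - {"translation": [0.25, 0.04, 0.04], "turn": [0, 0, 0]}
    - {"translation": [0.42, 0.04, 0.04], "turn": [0, 0, 0]}
    - {"translation": [0.48, 0.04, 0.04], "turn": [0, 0, 0]}
    - {"translation": [0.48, 0.04, 0.04], "turn": [0, 0, 0]}

```text
time_s: 25.5
ee_pos: [0.4085, 0.325, -0.0013]
eef_rot: [0.491, 1.57, -2.503]
force: [-0.7, -0.2, 0.1]
grip_width: 0.0457
```

Request:
arm_command:
  deltas:
    - {"translation": [0, 0, 0], "turn": [0, 0, 0]}
    - {"translation": [0, 0, 0], "turn": [0, 0, 0]}
    - {"translation": [0, 0, 0], "turn": [0, 0, 0]}
    - {"translation": [0, 0, 0], "turn": [0, 0, 0]}
    - {"translation": [0, 0, 0], "turn": [0, 0, 0]}
    - {"translation": [0, 0, 0], "turn": [0, 0, 0]}
  gripper: 15
  force: 35

```text
time_s: 26.0
ee_pos: [0.4087, 0.3252, -0.0007]
eef_rot: [-2.63, 1.571, 0.659]
force: [-0.7, 0.1, 0.6]
grip_width: 0.0256
```

Run:
```python
from h import *
go(409.5,325.2,100,axis=8.5)
```

```text
t 26.0 pos [408.7 325.2  -0.7] jaw -81.5 q1,q6 [0.6  2.02] F [-0.7  0.1  0.6] w 25.6
  trans [-4.03  0.01 -0.03] turn [-0. -0.  0.]
```

Width is 25.6 mm against the 26 mm block, so it's gripped. Lifting.

Request:
arm_command:
  deltas:
    - {"translation": [-0.4, 0, 0], "turn": [0, 0, 0]}
    - {"translation": [-1.2, 0, 0], "turn": [0, 0, 0]}
    - {"translation": [-2.5, 0, 0], "turn": [0, 0, 0]}
    - {"translation": [-3.7, 0, 0], "turn": [0, 0, 0]}
    - {"translation": [-4.3, 0, 0], "turn": [0, 0, 0]}
    - {"translation": [-4.3, 0, 0], "turn": [0, 0, 0]}

```text
time_s: 26.5
ee_pos: [0.4099, 0.326, 0.1106]
eef_rot: [-2.686, 1.565, 0.604]
force: [0.3, 0.8, -2.1]
grip_width: 0.0253
```

Run:
```python
from h import *
# pliers origin is 18mm behind block, jaws toward -x on tile axis -9.2deg
a=np.radians(-9.2); c=np.array([444.5,-330.])-18*np.array([np.cos(a),np.sin(a)]); print("TCP target",c)
go(c[0],c[1],107,axis=-9.2)
im=optics.camera("scene")[:,:,::-1]; cv2.imwrite("pics/s18.png",cv2.resize(im[110:210,330:440],None,fx=6,fy=5,interpolation=2))
for r in models.cut_out("pliers","scene")[:2]: print(r["score"],np.round(r["box"]))
```

```text
TCP target [ 426.73154723 -327.12213862]
t 26.5 pos [409.9 326.  110.6] jaw -81.5 q1,q6 [0.6  2.02] F [ 0.3  0.8 -2.1] w 25.3
  trans [ 0.06 25.94  3.19] turn [ 3.54 -0.05  0.04]
0.79 [363. 143. 405. 159.]
0.37 [310. 199. 342. 220.]
```

View pics/s18.png

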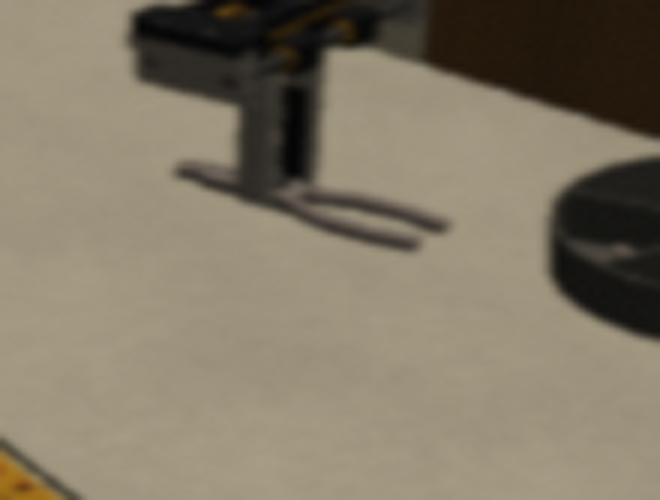

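Request:
arm_command:
  deltas:
    - {"translation": [0, 0.4, 0], "turn": [0.1, 0, 0]}
    - {"translation": [0, 1.2, 0.1], "turn": [0.3, 0, 0]}
    - {"translation": [0, 2.4, 0.3], "turn": [0.5, 0, 0]}
    - {"translation": [0, 3.7, 0.45], "turn": [0.7, 0, 0]}
    - {"translation": [0, 5.1, 0.6], "turn": [0.9, 0, 0]}
    - {"translation": [0, 6.5, 0.8], "turn": [1.1, 0, 0]}
    - {"translation": [0, 7.9, 1.0], "turn": [1.3, 0, 0]}
    - {"translation": [0, 9.3, 1.15], "turn": [1.5, 0, 0]}
    - {"translation": [0, 10.7, 1.3], "turn": [1.7, 0, 0]}
    - {"translation": [0, 11.8, 1.45], "turn": [1.9, 0, 0]}
    - {"translation": [0, 12.6, 1.55], "turn": [2.0, 0, 0]}
    - {"translation": [0, 13.0, 1.6], "turn": [2.0, 0, 0]}

```text
time_s: 27.6
ee_pos: [0.416, -0.0045, 0.1054]
eef_rot: [0.049, 1.568, -3.122]
force: [-0.6, 0.3, -2.7]
grip_width: 0.0256
```

Run:
```python
from h import *
go(426.7,-327.1,107,axis=-9.2)
```

```text
t 27.6 pos [416.   -4.5 105.4] jaw -91.7 q1,q6 [-0.1  1.5] F [-0.6  0.3 -2.7] w 25.6
  trans [-0.06 12.88 -0.81] turn [ 1.5   0.03 -0.  ]
```

Request:
arm_command:
  deltas:
    - {"translation": [0, 1.0, -0.1], "turn": [0.1, 0, 0]}
    - {"translation": [0, 2.2, -0.15], "turn": [0.3, 0, 0]}
    - {"translation": [0, 3.5, -0.2], "turn": [0.5, 0, 0]}
    - {"translation": [0, 4.8, -0.3], "turn": [0.7, 0, 0]}
    - {"translation": [0, 6.1, -0.4], "turn": [0.9, 0, 0]}
    - {"translation": [0, 7.4, -0.5], "turn": [1.1, 0, 0]}
    - {"translation": [0, 8.7, -0.6], "turn": [1.3, 0, 0]}
    - {"translation": [0, 10.0, -0.65], "turn": [1.5, 0, 0]}
    - {"translation": [0, 11.2, -0.7], "turn": [1.5, 0, 0]}
    - {"translation": [0, 12.2, -0.8], "turn": [1.5, 0, 0]}
    - {"translation": [0, 12.8, -0.82], "turn": [1.5, 0, 0]}
    - {"translation": [0, 12.88, -0.82], "turn": [1.5, 0, 0]}

```text
time_s: 28.6
ee_pos: [0.4283, -0.3263, 0.1052]
eef_rot: [-0.438, 1.569, 2.544]
force: [-0.6, 0.2, -2.0]
grip_width: 0.0257
```

Request:
arm_command:
  deltas:
    - {"translation": [0, 0, 0], "turn": [0, 0, 0]}
    - {"translation": [0, 0, 0], "turn": [0, 0, 0]}

```text
time_s: 28.77
ee_pos: [0.4288, -0.3235, 0.1058]
eef_rot: [-0.624, 1.569, 2.36]
force: [-0.3, -0.1, -2.6]
grip_width: 0.0257
```

Run:
```python
from h import *
go(426.7,-327.1,10,axis=-9.2)
im=optics.camera("scene")[:,:,::-1]; cv2.imwrite("pics/s19.png",cv2.resize(im[180:320,130:290],None,fx=4.5,fy=4.2,interpolation=2))
```

```text
t 28.7667 pos [ 428.8 -323.5  105.8] jaw -99.0 q1,q6 [-0.71  1.01] F [-0.3 -0.1 -2.6] w 25.7
  trans [3.83 0.16 0.05] turn [0.04 0.02 0.01]
```

View pics/s19.png

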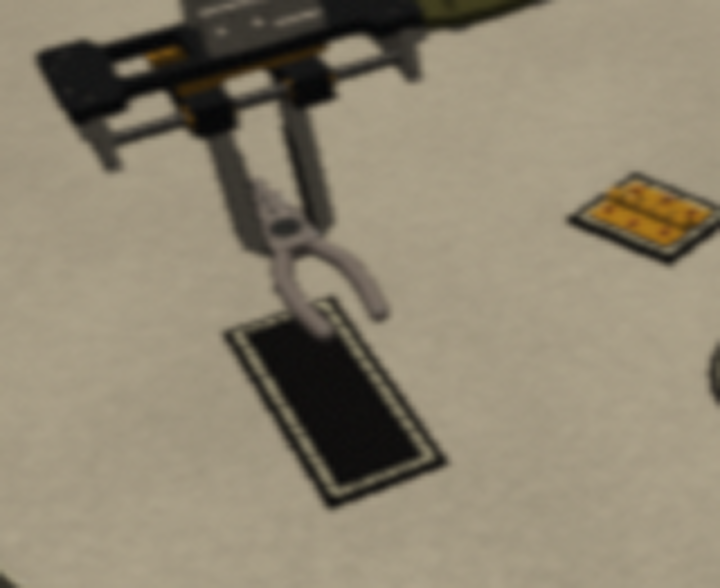

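Request:
arm_command:
  deltas:
    - {"translation": [1, 0.1, 0.05], "turn": [0, 0, 0]}
    - {"translation": [2, 0.16, 0.05], "turn": [0, 0, 0]}
    - {"translation": [3, 0.16, 0.05], "turn": [0, 0, 0]}
    - {"translation": [3.6, 0.16, 0.05], "turn": [0, 0, 0]}
    - {"translation": [3.85, 0.16, 0.05], "turn": [0, 0, 0]}
    - {"translation": [3.85, 0.16, 0.05], "turn": [0, 0, 0]}
    - {"translation": [3.85, 0.16, 0.05], "turn": [0, 0, 0]}

```text
time_s: 29.4
ee_pos: [0.4276, -0.3281, 0.0111]
eef_rot: [2.686, 1.57, -0.612]
force: [0.0, 0.0, -2.5]
grip_width: 0.0258
```

Request:
arm_command:
  deltas:
    - {"translation": [0, 0, 0], "turn": [0, 0, 0]}

```text
time_s: 29.48
ee_pos: [0.4279, -0.3285, 0.0116]
eef_rot: [2.577, 1.569, -0.722]
force: [0.0, 0.7, -1.9]
grip_width: 0.0254
```

Run:
```python
from h import *
go(426.7,-327.1,4.5,axis=-9.2)
```

```text
t 29.4833 pos [ 427.9 -328.5   11.6] jaw -99.0 q1,q6 [-0.72  1.  ] F [ 0.   0.7 -1.9] w 25.4
  trans [ 0.29 -0.05  0.06] turn [ 0.04 -0.02 -0.01]
```

Request:
arm_command:
  deltas:
    - {"translation": [0.12, -0.04, 0.05], "turn": [0, 0, 0]}
    - {"translation": [0.22, -0.04, 0.05], "turn": [0, 0, 0]}
    - {"translation": [0.22, -0.04, 0.05], "turn": [0, 0, 0]}

```text
time_s: 29.73
ee_pos: [0.426, -0.3271, 0.0048]
eef_rot: [-2.038, 1.571, 0.946]
force: [0.2, -0.7, -2.2]
grip_width: 0.0252
```

Request:
arm_command:
  deltas:
    - {"translation": [0.05, 0, 0], "turn": [0, 0, 0]}
    - {"translation": [0.05, 0, 0], "turn": [0, 0, 0]}

```text
time_s: 29.9
ee_pos: [0.4262, -0.3272, 0.0042]
eef_rot: [2.662, 1.571, -0.637]
force: [-3.7, 2.8, 7.6]
grip_width: 0.0254
```

Seated. Release, rise and clear away.

Request:
arm_command:
  deltas:
    - {"translation": [0, 0, 0], "turn": [0, 0, 0]}
    - {"translation": [0, 0, 0], "turn": [0, 0, 0]}
    - {"translation": [0, 0, 0], "turn": [0, 0, 0]}
    - {"translation": [0, 0, 0], "turn": [0, 0, 0]}
    - {"translation": [0, 0, 0], "turn": [0, 0, 0]}
    - {"translation": [-0.8, 0, 0], "turn": [0, 0, 0]}
    - {"translation": [-2.2, 0, 0], "turn": [0, 0, 0]}
    - {"translation": [-3.8, 0, 0], "turn": [0, 0, 0]}
    - {"translation": [-5.4, 0, 0], "turn": [0, 0, 0]}
    - {"translation": [-7, 0, 0], "turn": [0, 0, 0]}
    - {"translation": [-8, 0, 0], "turn": [0, 0, 0]}
    - {"translation": [-8, 0, 0], "turn": [0, 0, 0]}
  gripper: 48

```text
time_s: 30.9
ee_pos: [0.4275, -0.3284, 0.2095]
eef_rot: [2.576, 1.562, -0.723]
force: [0.3, -0.1, 0.5]
grip_width: 0.0478
```

Run:
```python
from h import *
go(240,-380,205)
```

```text
t 30.9 pos [ 427.5 -328.4  209.5] jaw -99.0 q1,q6 [-0.72  1.01] F [ 0.3 -0.1  0.5] w 47.8
  trans [0.14 3.21 7.09] turn [ 0.   -0.09 -0.05]
```

Request:
arm_command:
  deltas:
    - {"translation": [0, 0.6, 1.3], "turn": [0, 0, 0]}
    - {"translation": [0, 1.2, 2.6], "turn": [0, 0, 0]}
    - {"translation": [0, 1.8, 3.9], "turn": [0, 0, 0]}
    - {"translation": [0, 2.4, 5.2], "turn": [0, 0, 0]}
    - {"translation": [0, 3.0, 6.5], "turn": [0, 0, 0]}
    - {"translation": [0, 3.2, 7.0], "turn": [0, 0, 0]}
    - {"translation": [0, 3.2, 7.0], "turn": [0, 0, 0]}

```text
time_s: 31.48
ee_pos: [0.2385, -0.3792, 0.2032]
eef_rot: [-0.389, 1.57, 2.592]
force: [0.7, -0.1, 0.1]
grip_width: 0.048
```

Run:
```python
from h import *
for n in ("top","scene"):
  im=optics.camera(n)[:,:,::-1]; cv2.imwrite(f"pics/{n}_end.png",im)
  if n=="top": cv2.imwrite("pics/end_crop.png",cv2.resize(im[200:350,240:490],None,fx=3.2,fy=3.2,interpolation=2))
  for k,z in dict(hinge_large=.009,hinge_small=.009,pliers=.012,funnel=.005,tile_large=.005,tile_small=.005,tile_long=.005,tile_round=.005).items():
    for r in models.cut_out(k,n)[:3]: print(n,k,round(r["score"],2),*rect(n,r["pixels"],z))
    if n=="top" and k in("carousel","tub"): pass
go(240,-380,205)
```

```text
top hinge_large 0.92 [ 718.7 -440.1  101.4   68.4   18.7] [ 718.5 -440.5]
top hinge_large 0.68 [431.8  89.2 100.9  66.2 -12.6] [430.9  88.8]
top hinge_large 0.68 [ 769.6 -296.1  103.1   66.   -33.4] [ 769.2 -295.8]
top hinge_small 0.62 [422.6 -92.6  64.6  45.4  14.2] [422.5 -92.5]
top pliers 0.66 [ 443.9 -334.1  157.8   44.5   -3.9] [ 442.3 -331. ]
top tile_large 0.63 [430.3  90.3 124.8  92.9 -10.9] [429.7  89.3]
top tile_small 0.56 [419.6 -91.6  87.3  70.   14.9] [419.7 -92. ]
top tile_long 0.72 [ 443.8 -329.5  185.3   72.9  -10.3] [ 444.4 -330.2]
top tile_round 0.76 [ 608.9 -111.8  120.3  119.1   89. ] [ 609.5 -111.9]
top tile_round 0.48 [ 508.9 -622.4  181.6  175.9    8.5] [ 508.8 -622.3]
scene hinge_large 0.97 [ 771.5 -297.2  111.8   68.2  -35.5] [ 773.2 -297.9]
scene hinge_large 0.91 [ 723.5 -445.2  105.5   68.8   19.2] [ 725.5 -444.1]
scene hinge_large 0.8 [433.3  87.4 113.8  66.3 -12.4] [436.8  86.7]
scene hinge_small 0.76 [424.6 -95.2  70.9  45.9  13.4] [426.1 -94.5]
scene pliers 0.61 [ 449.2 -328.3  168.7   45.   -11.5] [ 446.4 -330.5]
scene funnel 0.65 [567.1 -98.2 187.8 103.1 -18.5] [ 593.7 -100.9]
scene tile_large 0.62 [425.9  49.2 110.8  18.1 -11.4] [417.6  51.5]
scene tile_small 0.76 [426.  -93.5  88.6  68.2  12.7] [433.5 -99.8]
scene tile_long 0.9 [ 446.2 -330.5  195.6   70.    -8.2] [ 450.4 -332. ]
scene tile_round 0.96 [ 624.7 -120.7  121.5  102.1   55. ] [ 638.2 -125.1]
scene tile_round 0.67 [573.4 -80.7 194.1  98.4 -41.5] [592.9 -99.4]
t 32.3833 pos [ 240.7 -378.8  203.6] jaw -99.0 q1,q6 [-1.09  0.64] F [ 0.4 -0.4 -0.7] w 48.3
  trans [-0.06  0.05  0.02] turn [ 0. -0. -0.]
```

View pics/end_crop.png

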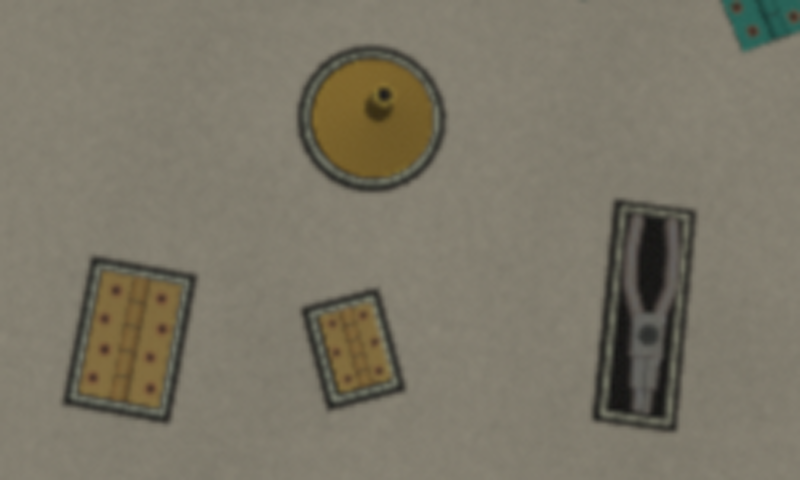

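View pics/scene_end.png

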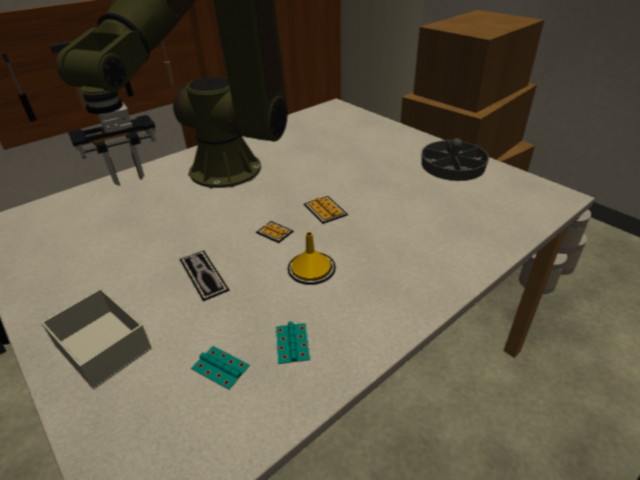

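All four items look centred. The pliers' axis matches its outline to about 1° in the picture, and the carousel and tub are where they were. Handing in.

```bash
python3 -c "
from station import ctrl
print(ctrl.hand_in(), ctrl.get_obs()['time_s'])"
```

```text
the job is handed in; nothing more can be done
the job is handed in; nothing more can be done
```

All four items are on their matching tiles and released, and I handed the job in at about 32 s of the 106 s allowed. No verdict is reported.

**Position checks (top camera):**

| Item | Offset from tile centre | Angle to outline |
|---|---|---|
| Large hinge | about 2 mm | under 2° |
| Small hinge | about 3 mm | about 1° |
| Funnel | about 1–2 mm | not applicable |
| Pliers | about 1–5 mm | see below |

The funnel's offset was measured right after placing it, because the network did not report it in the last top picture. In that picture it still looks centred.

**Left alone:** The carousel, the tub and both turquoise look-alikes look unmoved in the last pictures.

**Checks that disagreed:**
- **Fingertip height:** the real fingertips stood about 22 mm higher than the reported TCP height and stated reach imply. My first close on the large hinge therefore missed its barrel. I felt for contact and used that height from then on.
- **Pliers angle:** the network's outline gave −3.9° from the top camera and −11.5° from the scene camera, against about −9° for the tile. In the enlarged crop the pliers match the outline to about 1°, and even the worst reading is within the 0.2 rad (11°) limit.

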